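# Turn the comb round in the middle tier

## Robot

A 6-joint arm with a two-finger parallel gripper is mounted at the origin on the work surface. World frame = base frame: x ahead of the robot, y to its left, z up, the work surface at z = 0. Lengths are in m, angles in rad, forces in N, time in s.
With the tool pointing down it reaches from about 0.375 to 0.975 m from the base axis. Payload 3.8 kg.
Tool frame: the origin (TCP) lies at the very end of the fingers, on their centre line; the grasp point (between the pads) lies 19 mm behind it; z points along the fingers, y is the direction in which the jaws open and shut (so a half turn about z gives the same grasp; the last joint's range is limited). The gripper opens to 85 mm and grips with 20 to 120 N. Pads are 22 mm wide; open, the fingers measure 114 mm over their backs; the gripper's body (76 mm by 85 mm) begins 54 mm behind the grasp point. The pads swing forward as they close: fully open they stand 13 mm farther back than shut.
Start: joints at [1.27, 0.264, 1.604, -0, 1.274, -0.037], TCP at [0.176, 0.652, 0.194] pointing down, gripper open.
Joint ranges: [-2.63, 2.63], [-0.94, 2.18], [0.31, 2.57], [-1.31, 4.45], [0, 2.66], [-2.55, 2.55]. Speed limits (rad/s): [2.57, 2.57, 3.14, 3.14, 3.14, 3.14].

## Interface

Orientations are given as a rotation vector (axis times angle).
In Python, from workcell import bot, read_camera, finish_job gives the robot as it stands. The module is installed in compiled form; this text tells all that it offers.
- The arm moves only by the tool servo_tool, never from a script. Its argument "targets" is text: rows parted by semicolons, each of 7 numbers parted by spaces: the turn, a rotation vector about the tool's x, y, z in rad, then the shift along the tool's x, y, z in mm, then the finger opening in mm, from 0 to 85.4. In form: wx wy wz x y z gripper; .... A call has 1 to 8 rows; each row shifts and turns the pose as measured when the row begins, along the tool's axes as they then stand; what a row does not reach is not made up. A row lasts 1/12 s, in which the tool goes at most 41.7 mm and 7.16 degrees, less where a joint would pass 70% of its speed; a pose out of reach is approached as far as the arm can. A call is refused whole if a number of a shift passes 41.7 or a number of a turn 0.125, either way. A call with a gripper value outside its range is refused whole. The fingers move at their own pace and stop on an object; "newtons" is the grip in N (left out, the last holds). Time passes only in rows, so rows that do not move let the fingers close. It gives the time, the measured TCP pose, the force and the opening at its end, in the units of the state.
- bot.read_state(): the state, without advancing time (a new reading comes with each control period).
- read_camera(name): name is "side" or "top"; returns a dict with "image" (400x640x3 uint8, red, green, blue), "mtx" (3x3 intrinsics, pixels), "k1" (the pictures are not rectified: a ray, as slopes to the right and down, at radius r is drawn at 1 + k1 r^2 times it, then the intrinsics apply), "eye" and "orientation" of the camera in the world. Camera axes: x right, y up, looking along -z (the intrinsics and any distortion apply to the point x, -y, -z); pixel columns grow to the right and rows downward; lengths in m; the calibration is good to about 2 mm. A picture is of the moment at which its call begins. There is no depth.
- finish_job(): hands the job in, once; it reports no verdict.
The state is a dict: "time": time; "q": joint angles; "joint_vel": joint speeds; "joint_torque": joint torques, N m; "tool_pos": TCP position; "tcp_rot": TCP orientation; "wrist_force": force on the tool from outside, world axes, zero at the start; "torque": the same for the moment, N m; "width": opening from 0.0 (shut) to 1.0 (fully open).
Only numpy, scipy, OpenCV 4.12 (cv2) and the standard library are available. Lean on these libraries where they do the work, as an engineer would, in place of code of your own. Each camera call takes 0.05 s, during which the arm holds its last target.

## Task

The steel comb was put back the wrong way round, with its teeth at the front of the middle acrylic tier, under the top tier. Lift the top tier off with the jar standing in it and stand it aside on the sideboard, take the comb out and lay it flat on the sideboard to change your grip to the handle, then lay it back flat in the same middle lane with its handle at the front. Last, set the top tier squarely back on the stack, jar still upright in it; set things down without dropping them and leave everything else where it is.

Things in the scene. Friction and masses are not known exactly. Their poses are not given: they have to be found in the camera images.
- stack: the two lower clear acrylic tiers, clipped together, standing firm: 224 long (own x) x 170 wide (own y) x 101 mm high. Origin: centre of the footprint, on the sideboard top; x points from its front (robot's side) to its back, z up. The middle tier, open above once the top tier is off, has its floor 59 mm above the origin and 4 mm outer walls up to 101 mm (inside x = +-108, y = +-81 mm)
- bay (a point): a point on the middle tier's floor, at the centre of its open front bay, 63 mm in front of the stack's origin; axes as the stack. The bay is 90 mm long (x) and takes the tier's full inside width; the end of the comb that lies here has room for fingers on both sides
- lane (a point): a point on the middle tier's floor, at the centre of the middle of three lanes behind the bay, 45 mm behind the stack's origin; axes as the stack. The lane is the comb's: 126 mm long, 50 mm wide, between two 4 mm upright dividers as high as the walls (42 mm over the floor): too narrow for fingers beside the comb's head
- top_handle (a point): the top tier, a clear acrylic carry caddy, 0.5 kg, 224 (own x) x 170 mm, the same turned half round. The point is the centre of the bar of its lengthwise middle hand panel; x along the bar, z up. Bar: 10 mm thick (y), 22 mm deep (z +-11 mm), 144 mm long, over a hand hole 26 mm high and 104 mm long. Below this point: tray rim 59 mm, tray floor 99 mm, tray underside 103 mm, foot tips 113 mm
- top_foot (a point): one of the top tier's four feet, at its tip: 16 mm wide tapering to 9 mm, 10 mm long, at x = +-97, y = +-70 mm of the tray. The feet drop inside the middle tier's corners with 3 mm of play all round, and the tray's underside rests on its rim: the bar's centre (top_handle) then lies 204 mm straight above the stack's origin, its x axis in line with the stack's
- jar_center (a point): a closed cream plastic jar with a white twist cap, 56 mm across, 57 mm high, standing loose in one of the two compartments of the top tier; the point is its centre, half-way up, z up
- comb_mid (a point): the steel grooming comb, 190 mm long, lying flat, 10 mm thick, 0.08 to 0.15 kg; its middle, half-way up. Own x points from the handle end (-95 mm) to the head end (+95 mm), z up. The handle half is a 20 mm wide bar with a dark grip; the head half, 34 mm wide (y +-17 mm), has a 9 mm spine on +y and a row of teeth to -y. It starts in the middle tier's middle lane, its head in the front bay
- comb_handle (a point): a point in the middle of the comb's handle, 55 mm from the comb's middle: a good place to grip, 20 mm wide; axes as comb_mid
- comb_head (a point): a point in the middle of the comb's toothed head, 55 mm from the comb's middle: a good place to grip, 34 mm wide across spine and tooth tips; axes as comb_mid
- mat: a dark ribbed rubber mat, 280 (own x) x 260 x 3 mm, fixed and empty, on the other side of the sideboard's middle from the stack: origin under its centre, z up. Nothing stands on it, nor on the bare strip, over 120 mm wide, between mat and stack, nor within 60 mm of its left and right edges: room to put the top tier and the comb down
- stick_center (a point): a bamboo chew stick, 18 mm thick, 105 mm long, lying in a side lane of the middle tier; its centre. Leave it
- dish_center (a point): a blue ceramic dish, 116 mm across, 42 mm high; its centre. Leave it
- bottle_center (a point): an empty drip bottle, 72 mm across, 216 mm high with its steel spout, standing at one side; a point on its axis 100 mm up. Leave it
- tin_center (a point): a round metal tin, 87 mm across, 69 mm high, at the back; its centre. Leave it
- box_center (a point): an open bamboo box, 150 x 100 x 50 mm; its centre. Leave it
- soft_brush_grip (a point): a wooden-handled brush lying at the back; a point on its handle. Leave it
Not all that is in view belongs to the job. What is shaped like the part that bears jar_center but black, brown or orange is not meant.

How it is judged:
On the way, in this order (a step that is already met when the one before it is completed fails the run):
1. the top tier stands level on the sideboard or mat, clear of the stack and released, the jar upright in it (height (world z) of top_handle below 0.123 m and horizontal distance between top_handle and stack above 0.17 m and angle between top_handle's own z axis and vertical below 0.06 rad and contact force between the fingers and top_tier below 0.1 N and angle between jar_center's own z axis and vertical below 0.15 rad and distance between jar_center and top_handle between 0.07 and 0.14 m), for 0.2 s.
2. the comb lies flat on the sideboard or mat, released (height (world z) of each of comb_head, comb_handle below 0.015 m and contact force between the fingers and comb below 0.1 N), for 0.2 s.
3. the comb lies flat in the middle lane of the middle tier, handle at the front, released (x of comb_handle in the frame of stack below -0.03 m and x of comb_head in the frame of stack above 0.03 m and y of comb_handle in the frame of stack between -0.03 and 0.03 m and y of comb_head in the frame of stack between -0.018 and 0.018 m and z of each of comb_handle, comb_head in the frame of stack below 0.07 m and z of comb_mid in the frame of stack above 0.058 m and contact force between the fingers and comb below 0.1 N), for 0.2 s.
At the end, for the whole second after the job is handed in: Comb flat in the middle lane, handle point over 30 mm in front of the tier's middle, head point over 30 mm behind it, within 30 and 18 mm of the lane's centre line; top tier home on the stack (7 mm, height 4 mm, 0.06 rad, either way round), jar upright in it; all released and at rest (all of step 3 and x of top_handle in the frame of stack between -0.007 and 0.007 m and y of top_handle in the frame of stack between -0.007 and 0.007 m and z of top_handle in the frame of stack between 0.2 and 0.208 m and angle between the x axis of top_handle and the x axis of stack, either way round below 0.06 rad and angle between top_handle's own z axis and vertical below 0.03 rad and contact force between the fingers and top_tier below 0.1 N and linear speed of each of top_tier, comb below 0.02 m/s and angle between jar_center's own z axis and vertical below 0.15 rad and distance between jar_center and top_handle between 0.07 and 0.14 m); the robot touches nothing.
It fails at once if the top tier is dropped (falls unheld from more than about 20 mm) (linear speed of top_tier above 0.65 m/s and contact force between the fingers and top_tier below 0.05 N).
It fails at once if the comb is dropped (falls unheld from more than about 20 mm) (linear speed of comb above 0.65 m/s and contact force between the fingers and comb below 0.05 N).
It fails at once if the jar tips over (angle between jar_center's own z axis and vertical above 0.5 rad).
It fails at once if another thing is shifted by more than 30 mm (chew stick 35 mm) (distance of stick_center from where it was at the start of the episode above 0.035 m or distance of any of dish_center, bottle_center, tin_center, box_center, soft_brush_grip from where it was at the start of the episode above 0.03 m).
It also fails if it takes over 72 s, if anything falls off the work surface, if the arm or the gripper's body presses on something with over 40 N, if the wrist force passes 120 N, or if a joint passes its speed limit or range.

## Working session

There is one attempt and no reset: what is moved stays moved. The work goes in short steps, Python scripts to look and compute and a tool call to move; the robot and the scene stay as the last step left them, time stands still between calls to the robot, and variables do not carry over. Pictures are saved under pics/ and viewed, and the job is handed in when it is done.

Besides the shell and the picture viewer there is one more tool, called after "Call:" as a command line: name --argument value ..., lists and objects as JSON in quotes. servo_tool: Moves the arm, as the interface text tells. Its arguments: {"type":"object","properties":{"targets":{"type":"string"},"newtons":{"type":"number"}},"required":["targets"]}

```bash
mkdir -p pics
cat > h.py <<'E'
import numpy as np, cv2
from scipy.spatial.transform import Rotation as R
def load(n):
    d=np.load(f'{n}.npz'); return {k:d[k] for k in d.files}
def snap(name,tag):
    from workcell import read_camera
    c=read_camera(name); np.savez(f'{tag}.npz',**{k:np.array(v) for k,v in c.items()})
    cv2.imwrite(f'pics/{tag}.png',cv2.cvtColor(c['image'],cv2.COLOR_RGB2BGR)); return load(tag)
def rot(c):
    o=np.array(c['orientation'],float)
    if o.shape==(3,3): return o
    if o.size==3: return R.from_rotvec(o).as_matrix()
    return R.from_quat(o).as_matrix()
def ray(c,u,v):
    k=float(c['k1']);K=c['mtx']
    x=(u-K[0,2])/K[0,0]; y=(v-K[1,2])/K[1,1]
    rd=np.hypot(x,y); r=rd
    for _ in range(50): r=rd/(1+k*r*r)
    s=r/rd if rd>0 else 1
    d=rot(c)@np.array([x*s,-y*s,-1.]); return np.array(c['eye'],float),d
def onz(c,u,v,z):
    e,d=ray(c,u,v); return e+d*(z-e[2])/d[2]
def proj(c,p):
    q=rot(c).T@(np.array(p,float)-c['eye']); x=q[0]/-q[2];y=-q[1]/-q[2]
    f=1+float(c['k1'])*(x*x+y*y);K=c['mtx']
    return np.array([K[0,0]*x*f+K[0,2],K[1,1]*y*f+K[1,2]])
def tri(c1,p1,c2,p2):
    e1,d1=ray(c1,*p1);e2,d2=ray(c2,*p2)
    A=np.stack([d1,-d2],1);t=np.linalg.lstsq(A,e2-e1,rcond=None)[0]
    a=e1+t[0]*d1;b=e2+t[1]*d2;return (a+b)/2,np.linalg.norm(a-b)
E
python3 - <<'E'
from h import *
from workcell import bot
for n in('side','top'):
    c=snap(n,n+'0'); print(n,c['mtx'],c['k1'],c['eye'],c['orientation'])
print(bot.read_state())
E
```

```text
side [[403.40195925   0.         323.33744275]
 [  0.         403.40195925 197.50759551]
 [  0.           0.           1.        ]] -0.07267448935328014 [ 0.20050479 -1.0919954   0.84416185] [ 1.01259722 -0.1580489  -0.3215454 ]
top [[371.00456192   0.         321.11890954]
 [  0.         371.00456192 199.74936674]
 [  0.           0.           1.        ]] -0.07312255552816037 [4.44147604e-01 1.01838835e-03 1.38256946e+00] [ 0.10544599 -0.09716399 -1.54119801]
{'time': 0.1, 'q': array([ 1.27008848e+00,  2.64706335e-01,  1.60526929e+00, -2.60375250e-06,
        1.27369886e+00, -3.69089967e-02]), 'joint_vel': array([ 1.74125673e-03, -6.31928458e-04, -1.81940396e-03,  2.47679467e-06,
        3.32907115e-05,  3.15451242e-03]), 'joint_torque': array([ 3.16751930e-04, -5.16718984e+01, -3.68577719e+01, -7.99484997e-05,
        6.56762975e-03, -2.74660998e-06]), 'tool_pos': array([0.17579126, 0.65092637, 0.19235019]), 'tcp_rot': array([-0.41312672, -3.11395861,  0.00322394]), 'wrist_force': array([-0.33609903,  0.40558769, -0.99483288]), 'torque': array([-0.03845739, -0.00279699, -0.01396425]), 'width': 1.0023601545336582}
```

View pics/side0.png

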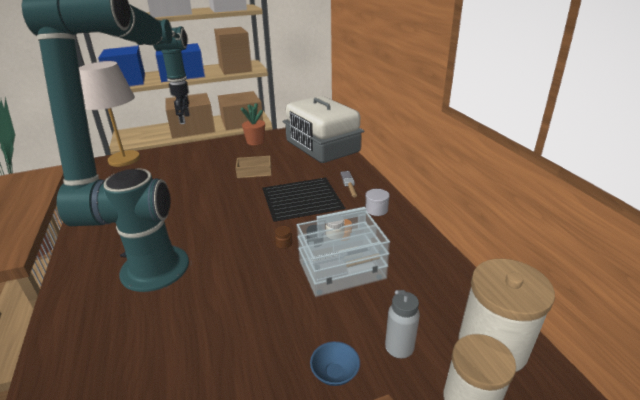

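View pics/top0.png

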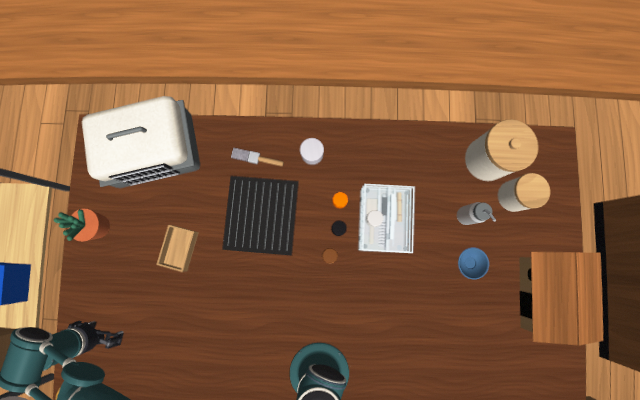

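Run:
```python
from h import *
c=cv2.imread('pics/top0.png')[175:270,310:430]; cv2.imwrite('pics/tc0.png',cv2.resize(c,None,fx=6,fy=6,interpolation=cv2.INTER_CUBIC))
c=cv2.imread('pics/side0.png')[195:300,265:400]; cv2.imwrite('pics/sc0.png',cv2.resize(c,None,fx=5.6,fy=5.6,interpolation=cv2.INTER_CUBIC))
```

```text
(no output)
```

View pics/tc0.png

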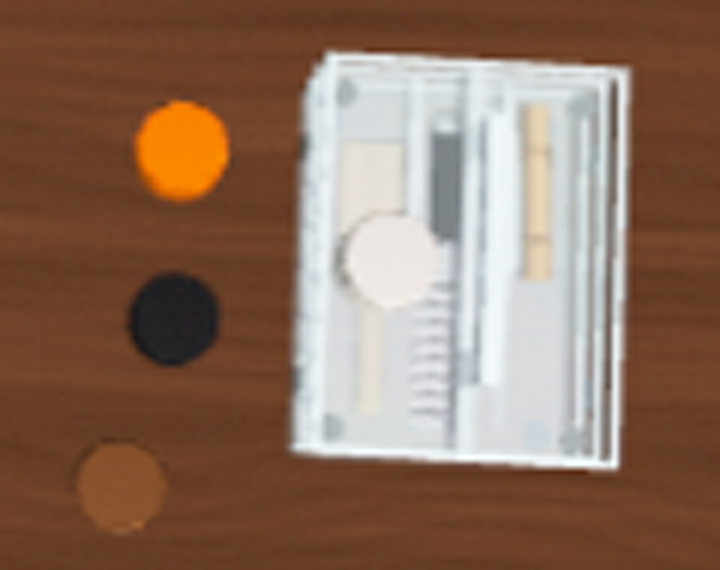

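View pics/sc0.png

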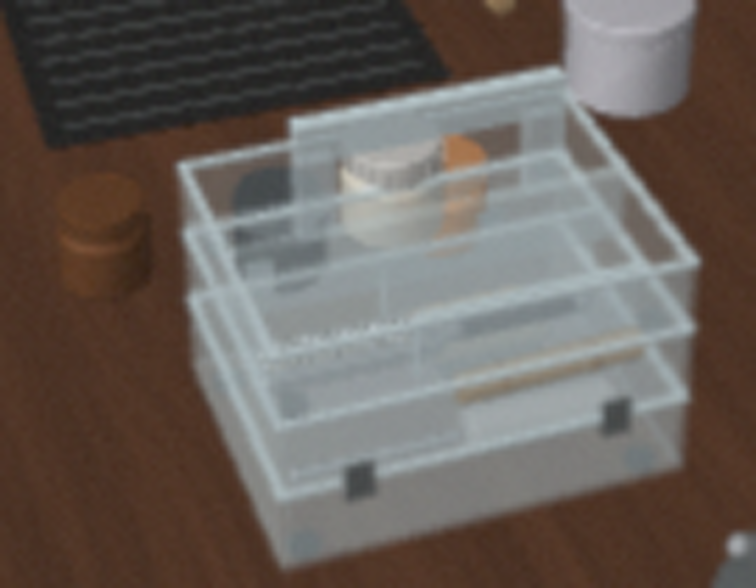

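Run:
```python
from h import *
from scipy.optimize import least_squares
t=load('top0');s=load('side0')
T=lambda u,v:(310+(u+.5)/6-.5,175+(v+.5)/6-.5)
S=lambda u,v:(265+(u+.5)/5.6-.5,195+(v+.5)/5.6-.5)
obs=[(t,T(628,70),(112,-85,145)),(t,T(330,56),(112,85,145)),(t,T(616,466),(-112,-85,145)),(t,T(312,455),(-112,85,145)),
(s,S(182,165),(-112,85,145)),(s,S(278,352),(-112,-85,145)),(s,S(695,261),(112,-85,145)),(s,S(285,563),(-112,-85,0)),(s,S(680,466),(112,-85,0)),(s,S(292,124),(-72,0,215)),(s,S(562,72),(72,0,215))]
def W(p,m):
    m=np.array(m)/1e3; c,sn=np.cos(p[2]),np.sin(p[2])
    return np.array([p[0]+c*m[0]-sn*m[1],p[1]+sn*m[0]+c*m[1],m[2]])
f=lambda p:np.concatenate([proj(c,W(p,m))-uv for c,uv,m in obs])
r=least_squares(f,[.5,-.2,0],loss='soft_l1');print(r.x);print(f(r.x).reshape(-1,2).round(2))
rt=least_squares(lambda p:f(p)[:8],[.5,-.2,0]);print('top',rt.x)
rs=least_squares(lambda p:f(p)[8:],[.5,-.2,0]);print('side',rs.x)
np.save('stack.npy',r.x)
# others on z
for n,uv,z in[('orange',(340,200),.055),('black',(338.5,228),.055),('brown',(330.5,256),.055),('jar',T(390,260),.158)]: print(n,onz(t,*uv,z))
for uv in[(231,176),(299,181),(291,255),(223,249)]: print('mat',onz(t,*uv,0.003))
```

```text
[ 0.55417518 -0.21562585 -0.02125749]
[[-0.54 -1.31]
 [-0.8  -1.41]
 [ 0.24 -0.82]
 [-0.14 -1.32]
 [-0.89 -0.21]
 [-1.33  1.16]
 [ 0.39 -0.16]
 [-0.93  2.49]
 [-0.31  1.53]
 [ 0.11  0.32]
 [-0.1  -0.12]]
top [ 0.55013117 -0.21669668 -0.02619306]
side [ 0.55668156 -0.21251816 -0.0193798 ]
orange [ 0.61782372 -0.05769009  0.055     ]
black [ 0.51677366 -0.05446747  0.055     ]
brown [ 0.41681032 -0.02832362  0.055     ]
jar [ 0.54763058 -0.16893785  0.158     ]
mat [0.70544086 0.35587403 0.003     ]
mat [0.69279662 0.09628911 0.003     ]
mat [0.4152951  0.11617876 0.003     ]
mat [0.42946114 0.36995194 0.003     ]
```

Run:
```python
from h import *
t=cv2.imread('pics/top0.png');s=cv2.imread('pics/side0.png')
for im,(x0,y0,x1,y1),n in((t,(215,170,305,262),'a'),(s,(255,170,350,225),'b')):
    cv2.imwrite(f'pics/mat{n}.png',cv2.resize(im[y0:y1,x0:x1],None,fx=6,fy=6,interpolation=cv2.INTER_CUBIC))
def corners(im,box):
    x0,y0,x1,y1=box
    g=cv2.cvtColor(im,cv2.COLOR_BGR2HSV); b=im[...,2].astype(int)-im[...,0]
    m=np.zeros(b.shape,np.uint8); m[y0:y1,x0:x1]=(b[y0:y1,x0:x1]<20)*255
    m=cv2.morphologyEx(m,cv2.MORPH_OPEN,np.ones((3,3)))
    m=cv2.morphologyEx(m,cv2.MORPH_CLOSE,np.ones((5,5)))
    cs=max(cv2.findContours(m,0,1)[0],key=cv2.contourArea)
    h=cv2.convexHull(cs); e,p=0,h
    for eps in np.arange(1,12,.5):
        p=cv2.approxPolyDP(h,eps,True)
        if len(p)<=4:break
    return p.reshape(-1,2)
a=corners(t,(215,170,305,262));b=corners(s,(255,170,350,225));print(a,b)
T=load('top0');S=load('side0')
print([onz(T,*p,.003)[:2].round(4) for p in a]);print([onz(S,*p,.003)[:2].round(4) for p in b])
```

```text
[[231 177]
 [297 181]
 [290 254]
 [223 248]] [[349 210]
 [343 224]
 [273 220]
 [263 188]
 [326 178]]
[array([0.7016, 0.3556]), array([0.6926, 0.1038]), array([0.4188, 0.12  ]), array([0.4331, 0.3702])]
[array([0.706 , 0.0824]), array([0.6506, 0.0058]), array([0.4206, 0.1216]), array([0.4366, 0.3659]), array([0.7107, 0.3505])]
```

View pics/matb.png

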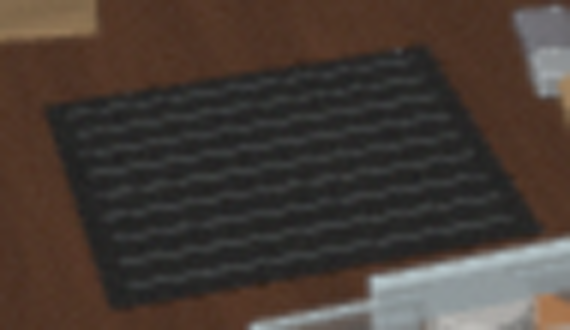

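```bash
cat > p.py <<'E'
import sys
from h import *
from workcell import bot
def yaw_now():
    s=bot.read_state();M=R.from_rotvec(s['tcp_rot']).as_matrix();return s,M
def plan(x,y,z,yaw=None):
    s,M=yaw_now(); p=s['tool_pos']
    print('t',round(s['time'],2),'tcp',p.round(4),'yaw(tool y)',round(np.arctan2(M[1,1],M[0,1]),4),'tilt',M[:,2].round(4),'F',s['wrist_force'].round(1),'w',round(s['width']*85.4,1),'q',s['q'].round(2))
    M2=M
    if yaw is not None:
        M2=np.array([[np.sin(yaw),np.cos(yaw),0],[-np.cos(yaw),np.sin(yaw),0],[0,0,-1]])
        # columns: x_tool = y x z
        yv=np.array([np.cos(yaw),np.sin(yaw),0]);zv=np.array([0,0,-1.]);M2=np.stack([np.cross(yv,zv),yv,zv],1)
        print('turn',R.from_matrix(M.T@M2).as_rotvec().round(4))
    d=np.array([x,y,z])-p
    print('shift mm in current axes',(M.T@d*1e3).round(1),'in final axes',(M2.T@d*1e3).round(1))
if __name__=='__main__': plan(*map(float,sys.argv[1:]))
E
python3 p.py .554 -.216 .29 1.549
```

```text
t 0.1 tcp [0.1758 0.6509 0.1924] yaw(tool y) 1.307 tilt [-6.e-04 -2.e-03 -1.e+00] F [-0.3  0.4 -1. ] w 85.6 q [ 1.27  0.26  1.61 -0.    1.27 -0.04]
turn [-0.0021 -0.0003 -0.242 ]
shift mm in current axes [-591.2 -738.5  -96.2] in final axes [-397.  -858.5  -97.6]
```

Call:
servo_tool --targets "0 0 -0.121 0 0 -35 70; 0 0 -0.121 0 0 -35 60; 0 0 0 -17 -36 -6 50; 0 0 0 -17 -36 -6 40; 0 0 0 -17 -36 -6 40; 0 0 0 -17 -36 -6 40; 0 0 0 -17 -36 -6 40; 0 0 0 -17 -36 0 40" --newtons 40

```text
time: 0.77
tool_pos: [0.2743, 0.4299, 0.289]
tcp_rot: [0.003, -3.136, 0.022]
wrist_force: [1.8, 0.1, 1.1]
width: 0.466
```

Call:
servo_tool --targets "0 0 0 -17 -36 0 40; 0 0 0 -17 -36 0 40; 0 0 0 -17 -36 0 40; 0 0 0 -17 -36 0 40; 0 0 0 -17 -36 0 40; 0 0 0 -17 -36 0 40; 0 0 0 -17 -36 0 40; 0 0 0 -17 -36 0 40"

```text
time: 1.43
tool_pos: [0.4121, 0.1268, 0.2906]
tcp_rot: [0.01, -3.137, 0.022]
wrist_force: [0.4, 1.1, 0.7]
width: 0.469
```

```bash
python3 p.py .554 -.216 .26 1.549
```

```text
t 1.43 tcp [0.4121 0.1268 0.2906] yaw(tool y) 1.5774 tilt [-0.0047 -0.0143 -0.9999] F [0.4 1.1 0.7] w 40.1 q [ 0.25 -0.25  1.95 -0.01  1.45 -1.32]
turn [-0.0143 -0.0046  0.0284]
shift mm in current axes [-139.8 -343.3   34.8] in final axes [-149.4 -339.6   30.6]
```

Call:
servo_tool --targets "0 0 0 -15 -36 0 40; 0 0 0 -15 -36 0 40; 0 0 0 -15 -36 0 40; 0 0 0 -15 -36 0 40; 0 0 0 -15 -36 0 40; 0 0 0 -15 -36 0 40; 0 0 0 -15 -36 0 40; 0 0 0 -15 -36 0 40"

```text
time: 2.1
tool_pos: [0.5338, -0.177, 0.2914]
tcp_rot: [0.006, -3.135, 0.019]
wrist_force: [0.7, 2.2, -0.9]
width: 0.472
```

Call:
servo_tool --targets "0 0 0 -15 -32 0 40; 0 0 0 0 0 0 40; 0 0 0 0 0 0 40"

```text
time: 2.35
tool_pos: [0.5499, -0.2186, 0.2883]
tcp_rot: [-0.007, -3.132, 0.021]
wrist_force: [0.1, 0.4, -0.0]
width: 0.468
```

```bash
python3 p.py .554 -.216 .24 1.549; python3 -c "
from h import *
t=snap('top','top1');s=snap('side','side1')
cv2.imwrite('pics/s1.png',cv2.resize(cv2.imread('pics/side1.png')[150:300,250:420],None,fx=4,fy=4,interpolation=2))
cv2.imwrite('pics/t1.png',cv2.resize(cv2.imread('pics/top1.png')[170:290,310:450],None,fx=5,fy=5,interpolation=2))"
```

```text
t 2.35 tcp [ 0.5499 -0.2186  0.2883] yaw(tool y) 1.5665 tilt [-0.01   -0.0133 -0.9999] F [ 0.1  0.4 -0. ] w 39.9 q [-0.41  0.07  1.66 -0.02  1.42 -1.97]
turn [-0.0135 -0.0098  0.0174]
shift mm in current axes [-4.6  3.3 48.2] in final axes [-4.   2.7 48.3]
```

View pics/s1.png

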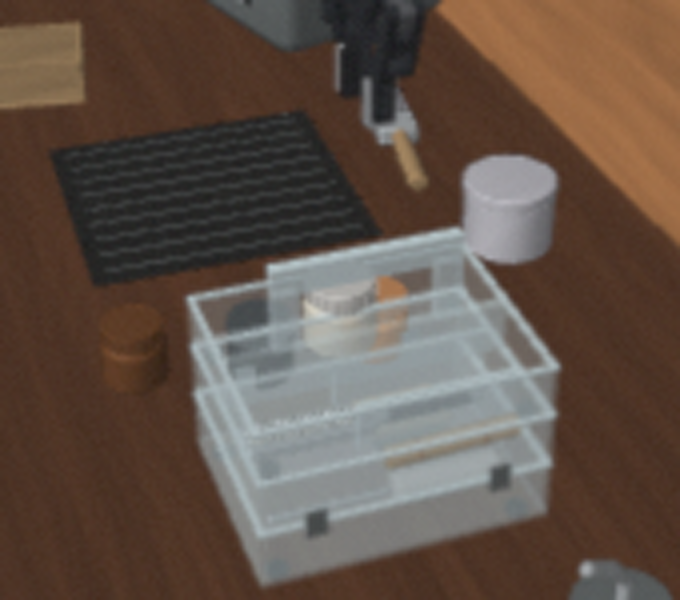

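View pics/t1.png

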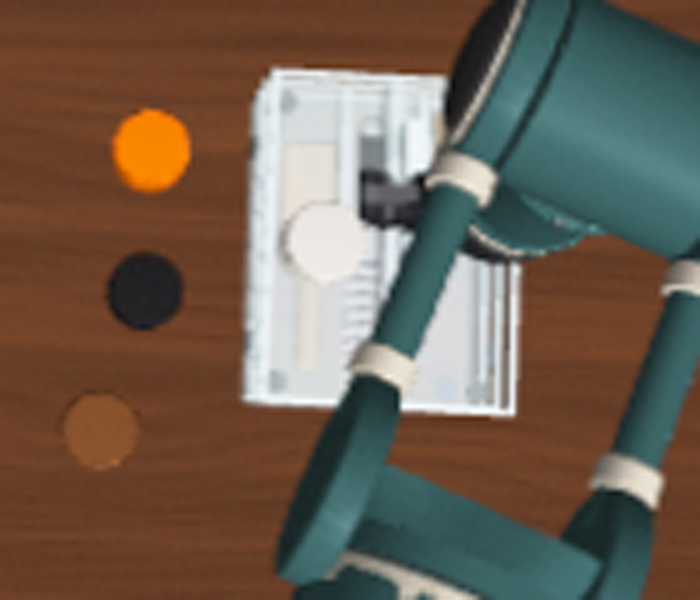

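```bash
python3 -c "
from h import *
s=load('side1')
print(proj(s,[.5499,-.2186,.2883]),proj(s,[.5499,-.1986,.2883]),proj(s,[.5499,-.2386,.2883]))"
```

```text
[340.32356717 190.43473647] [337.63093947 186.98457559] [343.09648176 193.98828783]
```

Call:
servo_tool --targets "-0.013 -0.01 0.017 -4 3 20 40; 0 0 0 0 0 20 40; 0 0 0 0 0 5 40; 0 0 0 0 0 0 40"

```text
time: 2.78
tool_pos: [0.5532, -0.2094, 0.2442]
tcp_rot: [0.024, 3.138, 0.0]
wrist_force: [0.7, 0.0, -0.1]
width: 0.467
```

```bash
python3 p.py .554 -.216 .186 1.549; python3 -c "
from h import *
s=snap('side','side2');t=snap('top','top2')
cv2.imwrite('pics/s2.png',cv2.resize(cv2.imread('pics/side2.png')[160:260,280:400],None,fx=6,fy=6,interpolation=2))
"
```

```text
t 2.78 tcp [ 0.5532 -0.2094  0.2442] yaw(tool y) 1.5555 tilt [ 0.0037  0.     -1.    ] F [ 0.7  0.  -0.1] w 39.9 q [-0.4   0.08  1.73  0.    1.33 -1.96]
turn [0.0001 0.0037 0.0065]
shift mm in current axes [-0.7 -6.6 58.2] in final axes [-1.  -6.6 58.2]
```

View pics/s2.png

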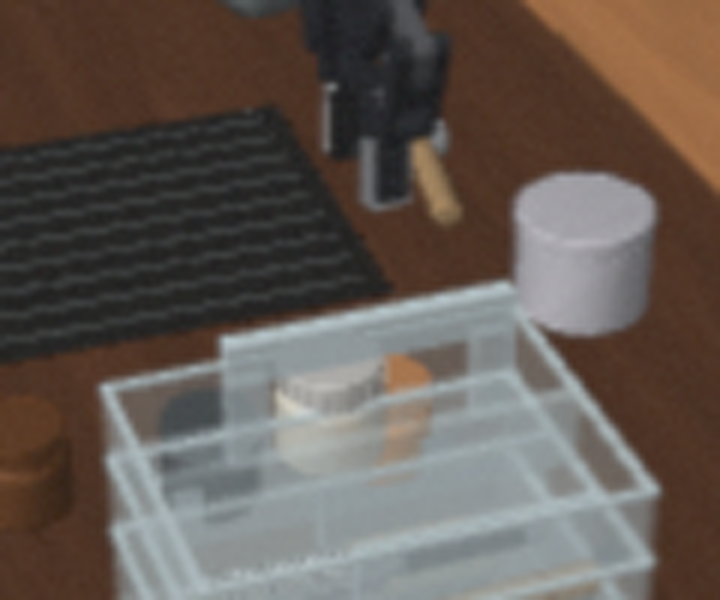

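Call:
servo_tool --targets "0 0.003 0.006 -1 -6 20 40; 0 0 0 0 0 20 40; 0 0 0 0 0 15 40; 0 0 0 0 0 0 40"

```text
time: 3.22
tool_pos: [0.5594, -0.2155, 0.1976]
tcp_rot: [0.028, 3.127, -0.009]
wrist_force: [-0.7, 0.4, -0.3]
width: 0.465
```

```bash
python3 p.py .554 -.216 .186 1.549; python3 -c "
from h import *
s=snap('side','side3');t=snap('top','top3')
cv2.imwrite('pics/s3.png',cv2.resize(cv2.imread('pics/side3.png')[160:260,280:400],None,fx=6,fy=6,interpolation=2))
"
```

```text
t 3.22 tcp [ 0.5594 -0.2155  0.1976] yaw(tool y) 1.5528 tilt [ 0.0145 -0.0061 -0.9999] F [-0.7  0.4 -0.3] w 39.7 q [-0.41  0.11  1.78  0.    1.24 -1.96]
turn [-0.0058  0.0146  0.0038]
shift mm in current axes [ 5.5 -0.5 11.5] in final axes [ 5.4 -0.6 11.6]
```

View pics/s3.png

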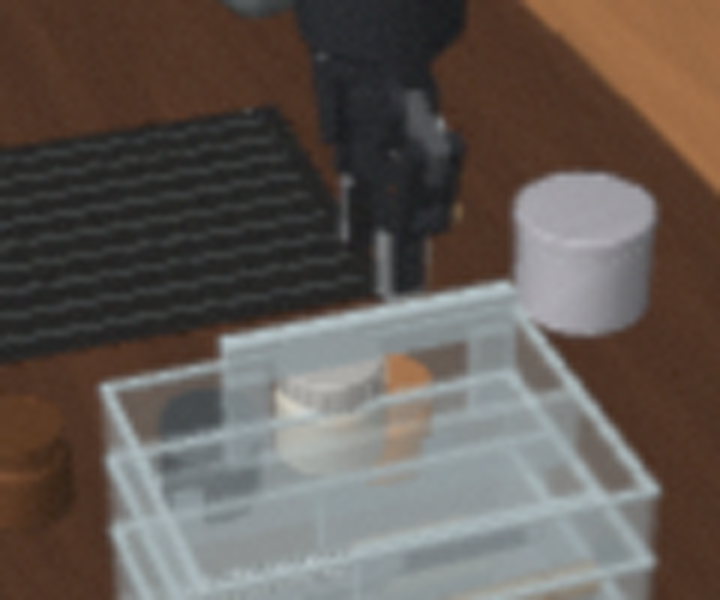

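```bash
python3 -c "
from h import *
s=load('side3');t=load('top3')
for y in(-.2155,-.2355):
  for z in(.19,.2,.21,.22,.23): print(y,z,proj(s,[.559,y,z]).round(1))
print('bar',proj(s,[.554,-.2106,.215]),proj(s,[.554,-.2206,.215]))
cv2.imwrite('pics/t3.png',cv2.resize(cv2.imread('pics/top3.png')[170:270,340:460],None,fx=6,fy=6,interpolation=2))
"; python3 p.py .554 -.216 .186 1.549
```

```text
-0.2155 0.19 [342.8 219.1]
-0.2155 0.2 [342.8 216.2]
-0.2155 0.21 [342.8 213.2]
-0.2155 0.22 [342.8 210.3]
-0.2155 0.23 [342.9 207.3]
-0.2355 0.19 [345.4 222.8]
-0.2355 0.2 [345.5 219.9]
-0.2355 0.21 [345.5 217. ]
-0.2355 0.22 [345.5 214. ]
-0.2355 0.23 [345.6 211. ]
bar [340.53037174 211.20052867] [341.85136314 213.03963028]
t 3.32 tcp [ 0.561  -0.2163  0.2007] yaw(tool y) 1.5528 tilt [ 0.0185 -0.0078 -0.9998] F [ 0.2 -0.8  0.2] w 40.1 q [-0.41  0.11  1.78  0.    1.24 -1.96]
turn [-0.0074  0.0187  0.0038]
shift mm in current axes [ 7.3  0.3 14.6] in final axes [ 7.   0.1 14.7]
```

View pics/t3.png

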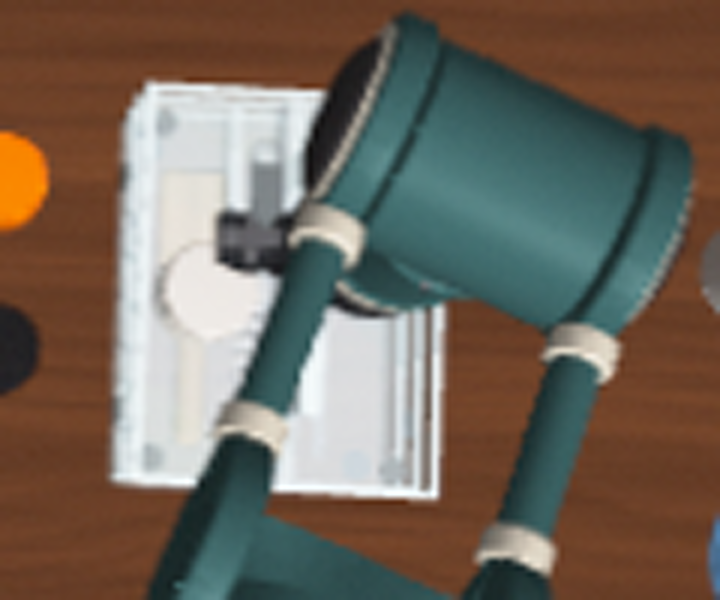

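```bash
python3 -c "
from h import *
from workcell import bot
s=load('side3');t=load('top3')
for z in(.2,.24,.28): print(z,onz(t,376.3,210,z),onz(t,376.3,205.5,z),onz(t,376.3,215,z))
st=bot.read_state();print(st['tool_pos'],st['joint_vel'])
s=cv2.imread('pics/side3.png')[80:230,290:390]
cv2.imwrite('pics/s3b.png',cv2.resize(s,None,fx=8,fy=8,interpolation=2)[600:])
cv2.imwrite('pics/s3c.png',cv2.resize(cv2.imread('pics/side3.png')[0:250,100:420],None,fx=2.4,fy=2.4,interpolation=2))
"
```

```text
0.2 [ 0.56967273 -0.16838004  0.2       ] [ 0.5841975  -0.16825344  0.2       ] [ 0.55358526 -0.16852475  0.2       ]
0.24 [ 0.56542688 -0.16265019  0.24      ] [ 0.57946036 -0.16252788  0.24      ] [ 0.54988357 -0.16279001  0.24      ]
0.28 [ 0.56118104 -0.15692035  0.28      ] [ 0.57472322 -0.15680232  0.28      ] [ 0.54618188 -0.15705528  0.28      ]
[ 0.56101546 -0.21626755  0.20070784] [-0.00286334 -0.0091167  -0.02351072 -0.00111325 -0.0021493   0.0001242 ]
```

View pics/s3b.png

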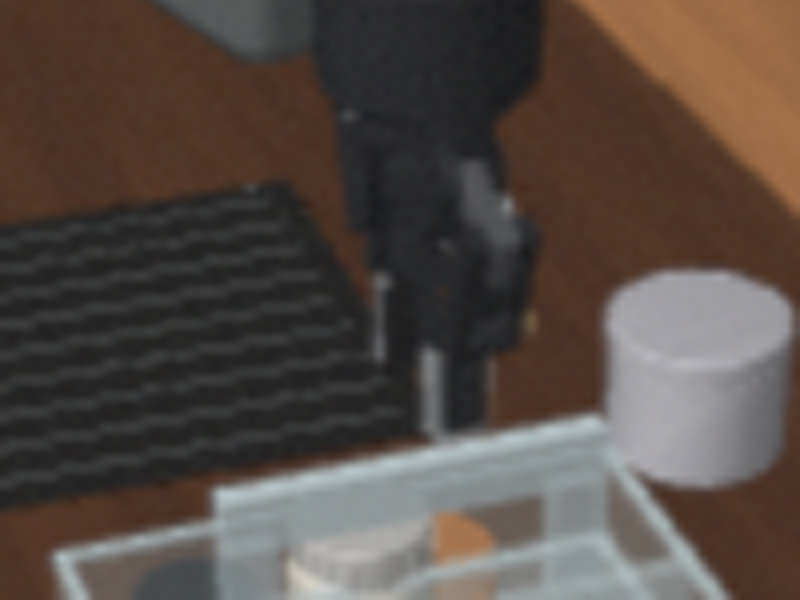

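View pics/s3c.png

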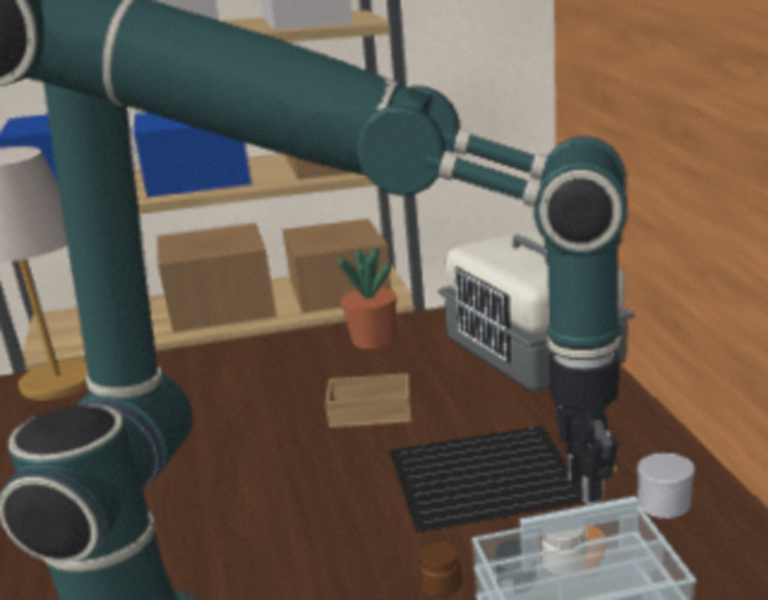

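Call:
servo_tool --targets "-0.007 0.018 0.004 6 0 8 40; 0 0 0 0 0 6 40; 0 0 0 0 0 0 40"

```text
time: 3.57
tool_pos: [0.5575, -0.217, 0.1911]
tcp_rot: [0.034, 3.135, -0.005]
wrist_force: [-0.7, -0.5, -0.3]
width: 0.468
```

```bash
python3 p.py .554 -.216 .186 1.549; python3 -c "
from h import *
s=snap('side','side4')
cv2.imwrite('pics/s4.png',cv2.resize(cv2.imread('pics/side4.png')[160:260,290:400],None,fx=7,fy=6,interpolation=2))
"
```

```text
t 3.57 tcp [ 0.5575 -0.217   0.1911] yaw(tool y) 1.5492 tilt [ 0.0063 -0.0031 -1.    ] F [-0.7 -0.5 -0.3] w 40.0 q [-0.41  0.12  1.78 -0.    1.24 -1.96]
turn [-0.0029  0.0063  0.0002]
shift mm in current axes [3.5 0.9 5. ] in final axes [3.5 0.9 5.1]
```

View pics/s4.png

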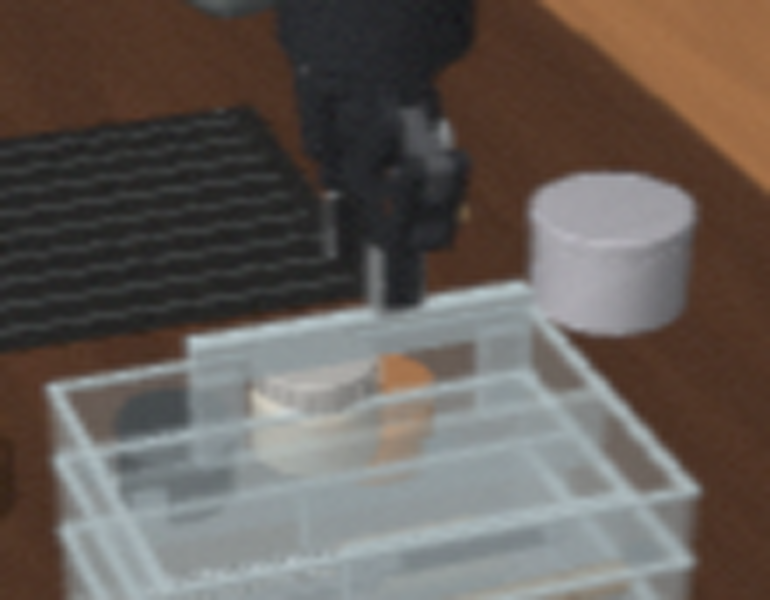

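Call:
servo_tool --targets "-0.003 0.006 0 3 1 8 36; 0 0 0 0 0 8 36; 0 0 0 0 0 0 36"

```text
time: 3.87
tool_pos: [0.5554, -0.2165, 0.1758]
tcp_rot: [0.034, 3.139, -0.002]
wrist_force: [-0.1, 0.0, -0.2]
width: 0.421
```

```bash
python3 p.py .554 -.216 .18 1.549; python3 -c "
from h import *
s=snap('side','side5');t=snap('top','top5')
cv2.imwrite('pics/s5.png',cv2.resize(cv2.imread('pics/side5.png')[180:240,310:380],None,fx=10,fy=10,interpolation=2))
cv2.imwrite('pics/t5.png',cv2.resize(cv2.imread('pics/top5.png')[190:240,355:405],None,fx=10,fy=10,interpolation=2))
"
```

```text
t 3.87 tcp [ 0.5554 -0.2165  0.1758] yaw(tool y) 1.549 tilt [ 0.0029 -0.0011 -1.    ] F [-0.1  0.  -0.2] w 36.0 q [-0.41  0.13  1.8   0.    1.21 -1.96]
turn [-0.001   0.0029  0.    ]
shift mm in current axes [ 1.4  0.5 -4.2] in final axes [ 1.4  0.5 -4.2]
```

View pics/s5.png

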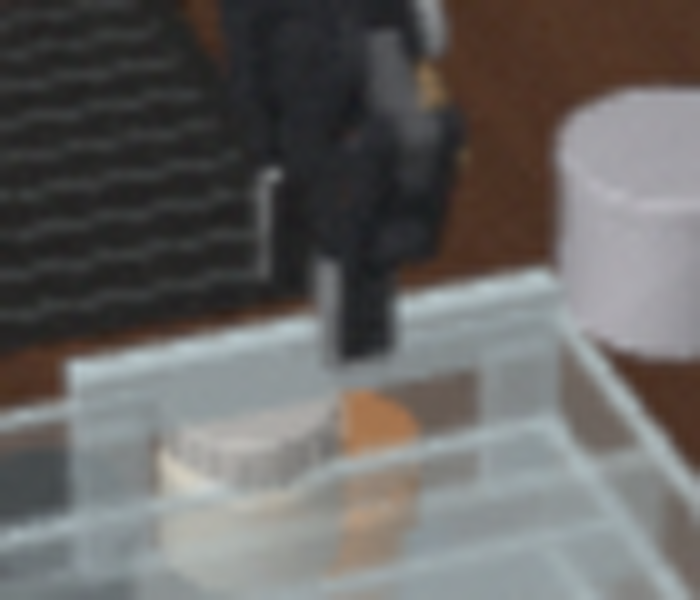

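View pics/t5.png

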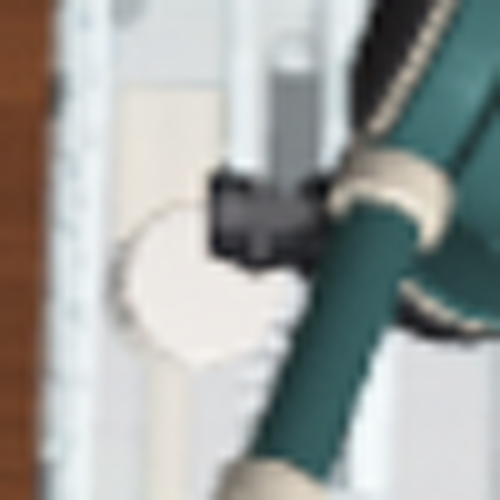

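Call:
servo_tool --targets "0 0.003 0 1 0 6 36; 0 0 0 0 0 6 36; 0 0 0 0 0 0 36"

```text
time: 4.22
tool_pos: [0.5553, -0.2169, 0.1644]
tcp_rot: [0.034, 3.14, -0.003]
wrist_force: [-1.5, -0.3, 0.4]
width: 0.421
```

```bash
python3 p.py .554 -.216 .17 1.549; python3 -c "
from h import *
s=snap('side','side6')
cv2.imwrite('pics/s6.png',cv2.resize(cv2.imread('pics/side6.png')[180:240,310:380],None,fx=10,fy=10,interpolation=2))
"
```

```text
t 4.22 tcp [ 0.5553 -0.2169  0.1644] yaw(tool y) 1.549 tilt [ 0.0016 -0.0019 -1.    ] F [-1.5 -0.3  0.4] w 35.9 q [-0.41  0.13  1.81 -0.    1.19 -1.96]
turn [-0.0019  0.0017  0.    ]
shift mm in current axes [ 1.3  0.9 -5.7] in final axes [ 1.3  0.9 -5.6]
```

View pics/s6.png

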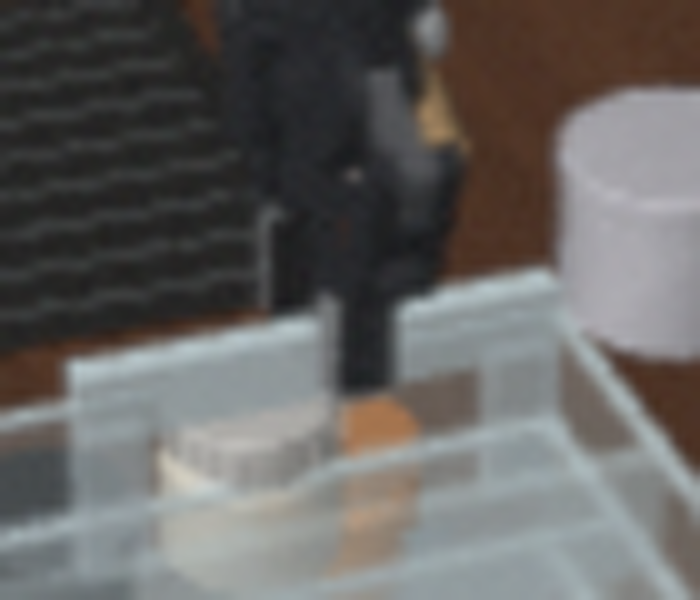

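Call:
servo_tool --targets "0 0.002 0 1 0 6 36; 0 0 0 0 0 6 36; 0 0 0 0 0 0 36"

```text
time: 4.52
tool_pos: [0.5546, -0.2171, 0.152]
tcp_rot: [0.034, 3.141, -0.004]
wrist_force: [0.8, 0.2, 0.9]
width: 0.423
```

```bash
python3 p.py .554 -.216 .15 1.549; python3 -c "
from h import *
s=snap('side','side7')
cv2.imwrite('pics/s7.png',cv2.resize(cv2.imread('pics/side7.png')[180:240,310:380],None,fx=10,fy=10,interpolation=2))
"
```

```text
t 4.52 tcp [ 0.5546 -0.2171  0.152 ] yaw(tool y) 1.549 tilt [ 5.0e-04 -2.3e-03 -1.0e+00] F [0.8 0.2 0.9] w 36.1 q [-0.41  0.14  1.83 -0.    1.17 -1.96]
turn [-0.0022  0.0005  0.    ]
shift mm in current axes [0.6 1.1 2. ] in final axes [0.6 1.1 2. ]
```

View pics/s7.png

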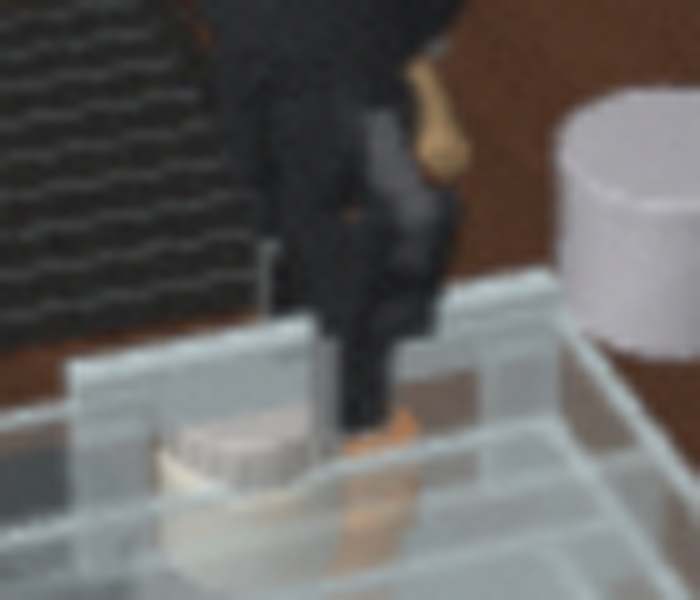

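Call:
servo_tool --targets "0 0 0 0 0 0 5; 0 0 0 0 0 0 5; 0 0 0 0 0 0 5; 0 0 0 0 0 0 5; 0 0 0 0 0 0 5; 0 0 0 0 0 0 5" --newtons 60

```text
time: 5.07
tool_pos: [0.5548, -0.2174, 0.1524]
tcp_rot: [0.035, 3.141, -0.004]
wrist_force: [0.0, -0.4, -1.6]
width: 0.106
```

```bash
python3 p.py .554 -.216 .15 1.549; python3 -c "
from h import *
s=snap('side','side8')
cv2.imwrite('pics/s8.png',cv2.resize(cv2.imread('pics/side8.png')[180:300,270:400],None,fx=6,fy=5,interpolation=2))
"
```

```text
t 5.07 tcp [ 0.5548 -0.2174  0.1524] yaw(tool y) 1.5485 tilt [ 9.0e-04 -2.5e-03 -1.0e+00] F [ 0.  -0.4 -1.6] w 9.0 q [-0.41  0.14  1.83 -0.    1.17 -1.96]
turn [-0.0025  0.0009 -0.0005]
shift mm in current axes [0.9 1.4 2.4] in final axes [0.9 1.4 2.4]
```

View pics/s8.png

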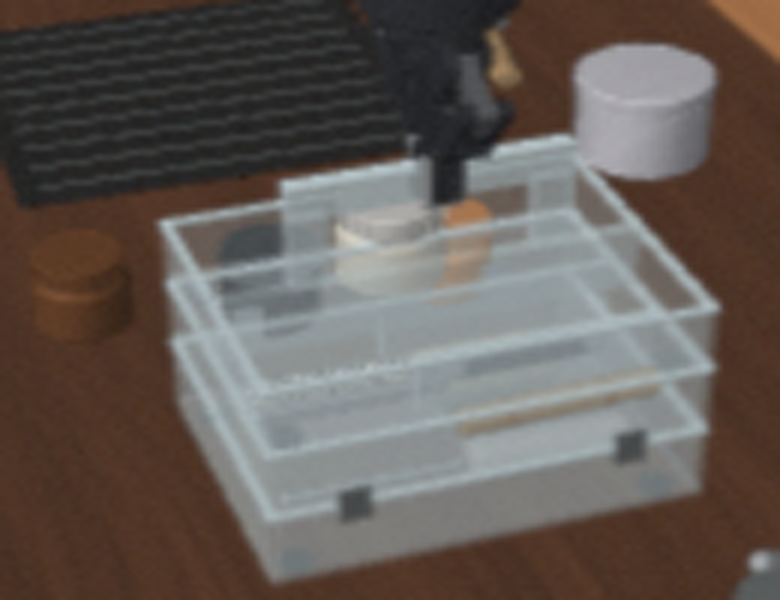

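Call:
servo_tool --targets "0 0 0 0 0 -6 5; 0 0 0 0 0 -8 5; 0 0 0 0 0 -8 5; 0 0 0 0 0 -8 5; 0 0 0 0 0 0 5"

```text
time: 5.53
tool_pos: [0.5513, -0.2156, 0.1803]
tcp_rot: [-0.034, -3.133, -0.002]
wrist_force: [1.0, -0.3, -5.6]
width: 0.107
```

```bash
python3 p.py .5548 -.2174 .20 1.5485; python3 -c "
from h import *
s=snap('side','side9')
cv2.imwrite('pics/s9.png',cv2.resize(cv2.imread('pics/side9.png')[160:300,270:400],None,fx=6,fy=4.2,interpolation=2))
"
```

```text
t 5.53 tcp [ 0.5513 -0.2156  0.1803] yaw(tool y) 1.5491 tilt [-0.0082  0.0014 -1.    ] F [ 1.  -0.3 -5.6] w 9.1 q [-0.41  0.12  1.8  -0.    1.23 -1.96]
turn [ 0.0012 -0.0082  0.0006]
shift mm in current axes [ -3.4  -1.7 -19.8] in final axes [ -3.6  -1.7 -19.7]
```

View pics/s9.png

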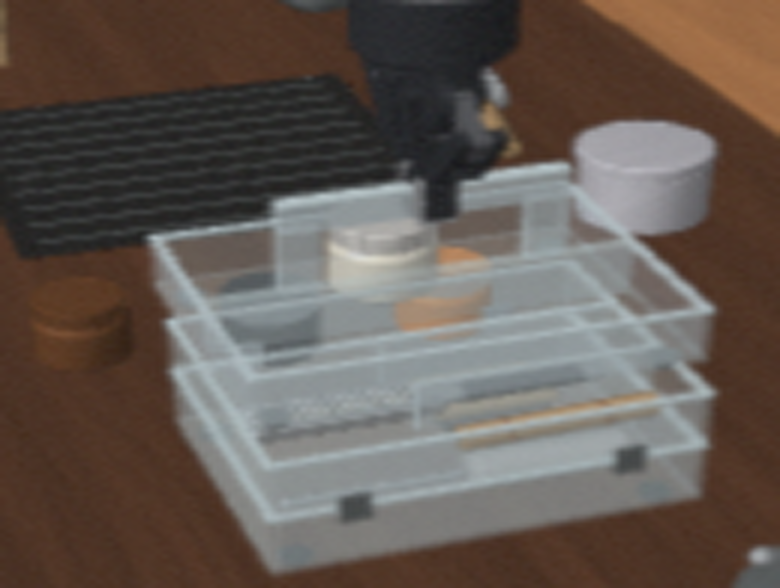

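Call:
servo_tool --targets "0.001 -0.008 0 -3 -1 -10 5; 0 0 0 0 4 -10 5; 0 0 0 0 12 -3 5; 0 0 0 0 20 0 5; 0 0 0 0 25 0 5; 0 0 0 0 25 0 5; 0 0 0 0 25 0 5; 0 0 0 0 25 0 5"

```text
time: 6.25
tool_pos: [0.558, -0.077, 0.2078]
tcp_rot: [0.047, 3.138, -0.001]
wrist_force: [0.8, -0.4, -7.1]
width: 0.101
```

```bash
python3 p.py .5548 .235 .20 1.5485
```

```text
t 6.25 tcp [ 0.558  -0.077   0.2078] yaw(tool y) 1.5406 tilt [ 3.5e-03 -8.0e-04 -1.0e+00] F [ 0.8 -0.4 -7.1] w 8.7 q [-0.18  0.04  1.83 -0.    1.26 -1.72]
turn [-0.0007  0.0036 -0.0079]
shift mm in current axes [ 12.6 311.8   7.5] in final axes [ 10.1 311.9   7.8]
```

Call:
servo_tool --targets "0 0 0 1 25 0 5; 0 0 0 1 25 0 5; 0 0 0 1 25 0 5; 0 0 0 1 25 0 5; 0 0 0 1 25 0 5; 0 0 0 1 25 0 5; 0 0 0 1 25 0 5; 0 0 0 1 25 0 5"

```text
time: 6.92
tool_pos: [0.5519, 0.1414, 0.2133]
tcp_rot: [0.044, 3.134, 0.006]
wrist_force: [0.4, 0.6, -5.8]
width: 0.106
```

```bash
python3 p.py .5548 .235 .20 1.5485
```

```text
t 6.92 tcp [0.5519 0.1414 0.2133] yaw(tool y) 1.5426 tilt [ 0.0075  0.0039 -1.    ] F [ 0.4  0.6 -5.8] w 9.1 q [ 0.21  0.05  1.82  0.    1.27 -1.34]
turn [ 0.0041  0.0074 -0.0059]
shift mm in current axes [-0.1 93.5 13.7] in final axes [-0.8 93.6 13.3]
```

Call:
servo_tool --targets "0 0 0 0 25 0 5; 0 0 0 0 25 5 5; 0 0 0 0 22 15 5; 0 0 0 0 10 20 5; 0 0 0 0 4 20 5; 0 0 0 0 0 20 5; 0 0 0 0 0 10 5; 0 0 0 0 0 0 5"

```text
time: 7.58
tool_pos: [0.5511, 0.2493, 0.1284]
tcp_rot: [0.027, 3.127, 0.023]
wrist_force: [-1.0, -0.4, -7.7]
width: 0.098
```

```bash
python3 p.py .5548 .235 .0644 1.5485; python3 -c "
from h import *
s=snap('side','side10');t=snap('top','top10')
cv2.imwrite('pics/s10.png',cv2.resize(cv2.imread('pics/side10.png')[120:270,240:400],None,fx=5,fy=4,interpolation=2))
cv2.imwrite('pics/t10.png',cv2.resize(cv2.imread('pics/top10.png')[150:270,210:430],None,fx=3.6,fy=3.6,interpolation=2))
"
```

```text
t 7.58 tcp [0.5511 0.2493 0.1284] yaw(tool y) 1.5534 tilt [ 0.0142  0.0145 -0.9998] F [-1.  -0.4 -7.7] w 8.4 q [ 0.38  0.17  1.84  0.01  1.11 -1.18]
turn [0.0148 0.0139 0.0048]
shift mm in current axes [ -3.  -15.1  63.9] in final axes [ -4.  -14.2  64. ]
```

View pics/s10.png

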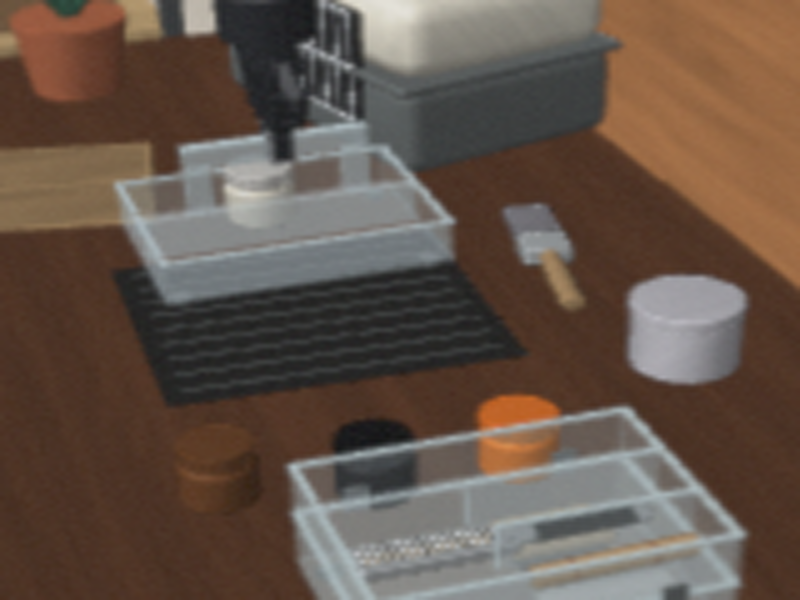

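View pics/t10.png

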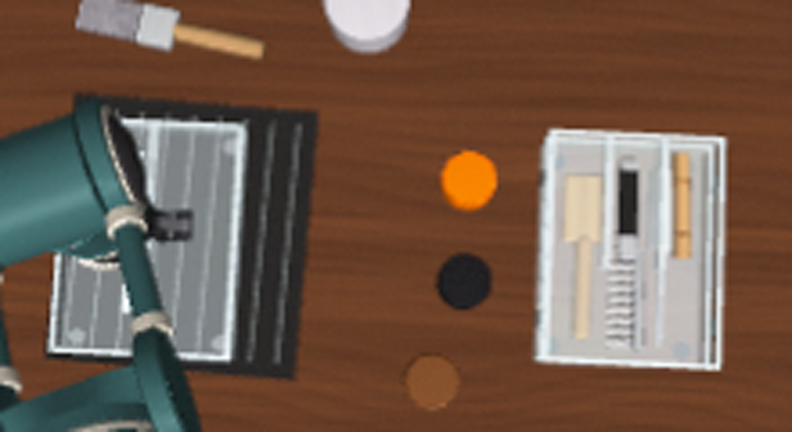

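Call:
servo_tool --targets "0.015 0.014 0.005 -2 -6 12 5; 0 0 0 0 -4 12 5; 0 0 0 0 0 12 5; 0 0 0 0 0 8 5; 0 0 0 0 0 0 5; 0 0 0 0 0 0 5"

```text
time: 8.18
tool_pos: [0.5595, 0.2379, 0.0877]
tcp_rot: [0.042, 3.131, 0.003]
wrist_force: [0.8, 1.2, -4.8]
width: 0.104
```

```bash
python3 p.py .5548 .24 .0644 1.5485
```

```text
t 8.18 tcp [0.5595 0.2379 0.0877] yaw(tool y) 1.5439 tilt [ 0.01    0.0021 -0.9999] F [ 0.8  1.2 -4.8] w 8.9 q [ 0.36  0.22  1.86 -0.    1.05 -1.18]
turn [ 0.0023  0.01   -0.0046]
shift mm in current axes [ 5.   1.9 23.3] in final axes [ 4.7  2.  23.3]
```

Call:
servo_tool --targets "0.002 0.01 -0.004 2 0 6 5; 0 0.002 0 0 0 6 5; 0 0.003 0 0 0 3 5; 0 0 0 0 0 0 5"

```text
time: 8.52
tool_pos: [0.5578, 0.2379, 0.0718]
tcp_rot: [-0.036, -3.136, -0.001]
wrist_force: [-0.4, -0.5, -7.0]
width: 0.105
```

```bash
python3 p.py .5548 .24 .0644 1.5485
```

```text
t 8.52 tcp [0.5578 0.2379 0.0718] yaw(tool y) 1.5477 tilt [-5.7e-03  8.0e-04 -1.0e+00] F [-0.4 -0.5 -7. ] w 9.0 q [ 0.36  0.24  1.87  0.    1.04 -1.19]
turn [ 0.0007 -0.0058 -0.0008]
shift mm in current axes [3.  2.  7.4] in final axes [3.1 2.  7.4]
```

Call:
servo_tool --targets "0.001 -0.005 0 0 0 2 5; 0 0 0 0 0 2 5; 0 0 0 0 0 2 5; 0 0 0 0 0 0 5"

```text
time: 8.85
tool_pos: [0.5582, 0.2384, 0.0656]
tcp_rot: [0.036, 3.141, -0.0]
wrist_force: [0.2, -0.0, -6.1]
width: 0.105
```

```bash
python3 p.py .5548 .24 .0644 1.5485
```

```text
t 8.85 tcp [0.5582 0.2384 0.0656] yaw(tool y) 1.5481 tilt [ 5.e-04 -1.e-04 -1.e+00] F [ 0.2 -0.  -6.1] w 9.0 q [ 0.36  0.25  1.88 -0.    1.02 -1.19]
turn [-0.      0.0005 -0.0004]
shift mm in current axes [3.5 1.5 1.2] in final axes [3.5 1.5 1.2]
```

Call:
servo_tool --targets "0 0 0 0 0 1.5 5; 0 0 0 0 0 1 5; 0 0 0 0 0 0 5"

```text
time: 9.1
tool_pos: [0.5589, 0.2387, 0.0647]
tcp_rot: [0.035, 3.139, 0.001]
wrist_force: [-0.3, 0.6, -6.2]
width: 0.103
```

```bash
python3 p.py .5548 .24 .0644 1.5485
```

```text
t 9.1 tcp [0.5589 0.2387 0.0647] yaw(tool y) 1.5483 tilt [ 2.1e-03  4.0e-04 -1.0e+00] F [-0.3  0.6 -6.2] w 8.8 q [ 0.36  0.25  1.88 -0.    1.02 -1.19]
turn [ 0.0005  0.0021 -0.0002]
shift mm in current axes [4.1 1.2 0.3] in final axes [4.1 1.2 0.3]
```

Call:
servo_tool --targets "0 0.001 0 0 0 2 5; 0 0 0 0 0 2 5; 0 0 0 0 0 0 5"

```text
time: 9.35
tool_pos: [0.5595, 0.239, 0.065]
tcp_rot: [0.035, 3.139, 0.002]
wrist_force: [0.9, 0.3, -5.5]
width: 0.102
```

```bash
python3 p.py .5548 .24 .0644 1.5485;python3 -c "
from h import *
s=snap('side','side11')
cv2.imwrite('pics/s11.png',cv2.resize(cv2.imread('pics/side11.png')[130:250,250:370],None,fx=6,fy=5,interpolation=2))
"
```

```text
t 9.35 tcp [0.5595 0.239  0.065 ] yaw(tool y) 1.5483 tilt [ 2.1e-03  9.0e-04 -1.0e+00] F [ 0.9  0.3 -5.5] w 8.7 q [ 0.36  0.25  1.87  0.    1.02 -1.19]
turn [ 0.001   0.0021 -0.0002]
shift mm in current axes [4.7 0.9 0.6] in final axes [4.7 0.9 0.6]
```

View pics/s11.png

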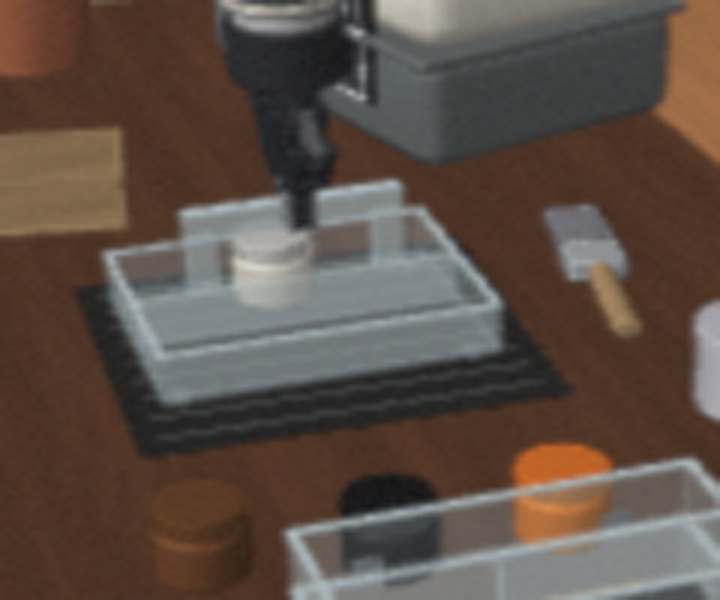

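Call:
servo_tool --targets "0 0.001 0 0.5 0 3 5; 0 0 0 0 0 0 5; 0 0 0 0 0 3 5; 0 0 0 0 0 0 5"

```text
time: 9.73
tool_pos: [0.5619, 0.2399, 0.0648]
tcp_rot: [0.035, 3.135, 0.004]
wrist_force: [-0.6, -0.2, -6.4]
width: 0.105
```

```bash
python3 p.py .5548 .24 .0644 1.5485
```

```text
t 9.73 tcp [0.5619 0.2399 0.0648] yaw(tool y) 1.5484 tilt [ 0.0066  0.0027 -1.    ] F [-0.6 -0.2 -6.4] w 8.9 q [ 0.36  0.25  1.87  0.    1.01 -1.19]
turn [ 0.0029  0.0066 -0.0001]
shift mm in current axes [ 7.1 -0.1  0.4] in final axes [ 7.1 -0.1  0.4]
```

```bash
python3 -c "
from h import *
from workcell import bot
s=load('side11')
c,sn=np.cos(-.022),np.sin(-.022)
for z0 in(0.003,.013,.023,.043):
  print(z0,[proj(s,[.559+c*a-sn*b,.2405+sn*a+c*b,z0+.054]).round(1) for a,b in((-.112,-.085),(.112,-.085),(-.112,.085))])
st=bot.read_state();print(st['joint_torque'],st['joint_vel'],st['wrist_force'])
"; python3 -c "
from h import *
t=snap('top','top11')
cv2.imwrite('pics/t11.png',cv2.resize(cv2.imread('pics/top11.png')[130:290,150:360],None,fx=3.7,fy=3.7,interpolation=2))
cv2.imwrite('pics/t11b.png',cv2.imread('pics/top11.png'))
"
```

```text
0.003 [array([275.9, 201.3]), array([333.2, 190.7]), array([266.7, 180.3])]
0.013 [array([275.7, 199. ]), array([333.2, 188.4]), array([266.5, 178.1])]
0.023 [array([275.5, 196.7]), array([333.1, 186.2]), array([266.3, 175.9])]
0.043 [array([275.1, 192. ]), array([333.1, 181.6]), array([265.8, 171.5])]
[-2.06168537e-02 -5.07680011e+01 -3.63198423e+01  5.28811268e-02
 -3.11016887e-01 -1.65202649e-02] [-0.00088759 -0.00620369 -0.00731637 -0.00267377  0.00197047  0.0010371 ] [-0.60747499 -0.22252515 -6.35446627]
```

View pics/t11.png

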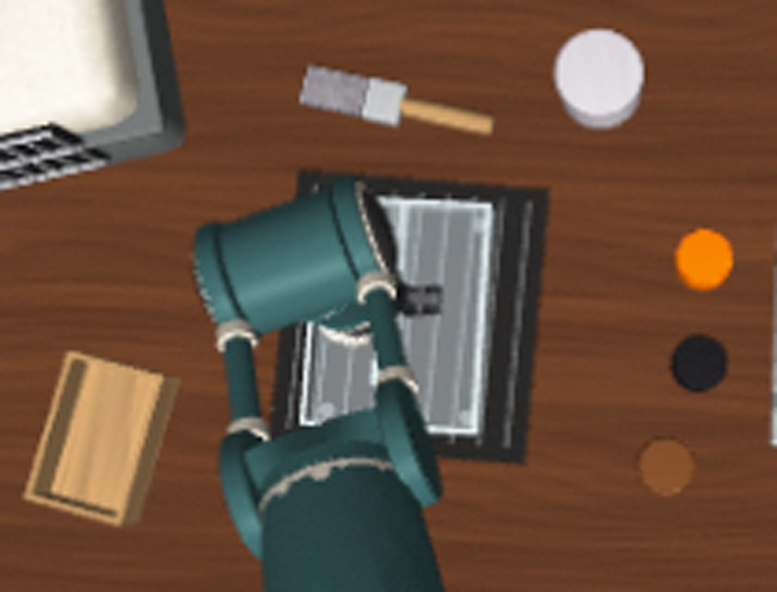

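Call:
servo_tool --targets "0 0 0 0 0 0 30; 0 0 0 0 0 0 36; 0 0 0 0 0 0 36; 0 0 0 0 0 0 36"

```text
time: 10.12
tool_pos: [0.5651, 0.2413, 0.0656]
tcp_rot: [0.035, 3.129, 0.009]
wrist_force: [-0.7, -0.7, -0.4]
width: 0.423
```

```bash
python3 p.py .5548 .24 .0644 1.5485;python3 -c "
from h import *
s=snap('side','side12')
cv2.imwrite('pics/s12.png',cv2.resize(cv2.imread('pics/side12.png')[130:250,250:370],None,fx=6,fy=5,interpolation=2))
"
```

```text
t 10.12 tcp [0.5651 0.2413 0.0656] yaw(tool y) 1.5482 tilt [ 0.0129  0.0056 -0.9999] F [-0.7 -0.7 -0.4] w 36.1 q [ 0.36  0.25  1.87  0.    1.01 -1.19]
turn [ 0.0059  0.0128 -0.0003]
shift mm in current axes [10.3 -1.6  1.1] in final axes [10.3 -1.5  1.2]
```

View pics/s12.png

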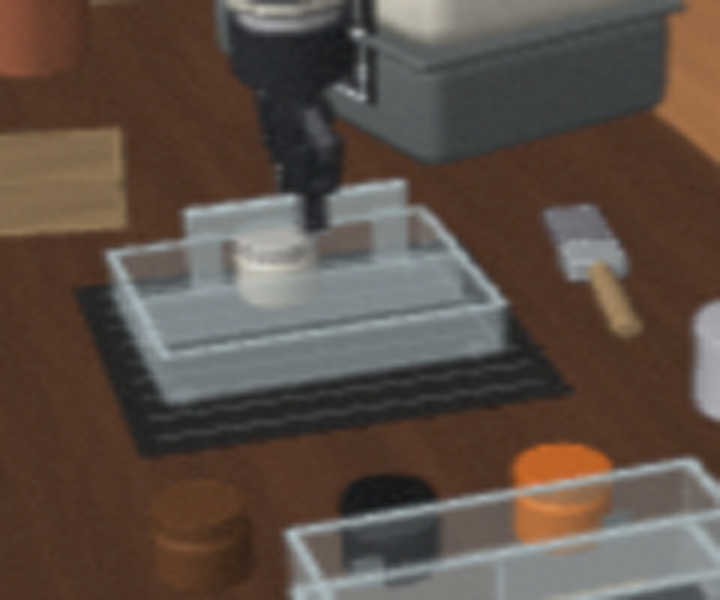

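Call:
servo_tool --targets "0.006 0.013 0 0 0 -10 36; 0 0 0 0 0 -15 36; 0 0 0 0 0 -20 36; 0 0 0 0 0 -20 36; 0 0 0 0 0 -30 36; 0 0 0 0 0 -30 40; 0 0 0 0 0 0 40; 0 0 0 0 0 0 40"

```text
time: 10.83
tool_pos: [0.5642, 0.241, 0.1935]
tcp_rot: [-0.036, -3.137, 0.002]
wrist_force: [-0.5, 0.4, -0.9]
width: 0.465
```

```bash
python3 p.py .5548 .24 .0644 1.5485;python3 -c "
from h import *
s=snap('side','side13');t=snap('top','top13')
cv2.imwrite('pics/s13.png',cv2.resize(cv2.imread('pics/side13.png')[110:250,250:370],None,fx=6,fy=4.2,interpolation=2))
"; python3 p.py .5 0 .1
```

```text
t 10.83 tcp [0.5642 0.241  0.1935] yaw(tool y) 1.548 tilt [-0.0044 -0.0014 -1.    ] F [-0.5  0.4 -0.9] w 39.7 q [ 0.36  0.15  1.74  0.    1.26 -1.19]
turn [-0.0015 -0.0043 -0.0005]
shift mm in current axes [  8.8  -1.1 129.2] in final axes [  9.4  -1.2 129.1]
t 10.93 tcp [0.5643 0.241  0.193 ] yaw(tool y) 1.5481 tilt [-0.0045 -0.0015 -1.    ] F [-0.3  0.5 -0.4] w 40.1 q [ 0.36  0.15  1.74  0.    1.26 -1.19]
shift mm in current axes [  58.4 -242.3   93.7] in final axes [  58.4 -242.3   93.7]
```

View pics/s13.png

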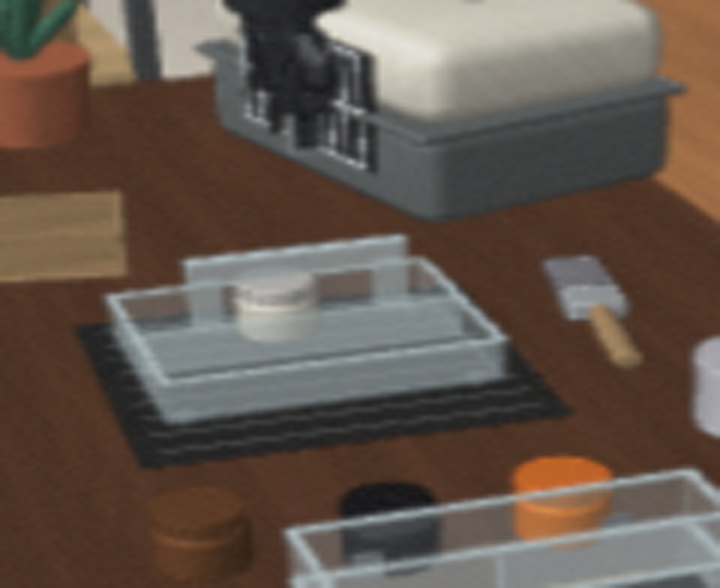

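```bash
python3 -c "
from h import *
cv2.imwrite('pics/t13.png',cv2.resize(cv2.imread('pics/top13.png')[182:258,355:415],None,fx=10,fy=10,interpolation=2)[:600])
cv2.imwrite('pics/t13b.png',cv2.resize(cv2.imread('pics/top13.png')[182:258,355:415],None,fx=10,fy=10,interpolation=2)[160:])
cv2.imwrite('pics/s13c.png',cv2.resize(cv2.imread('pics/side13.png')[215:300,290:395],None,fx=7,fy=7,interpolation=2))
"
```

```text
(no output)
```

View pics/t13b.png

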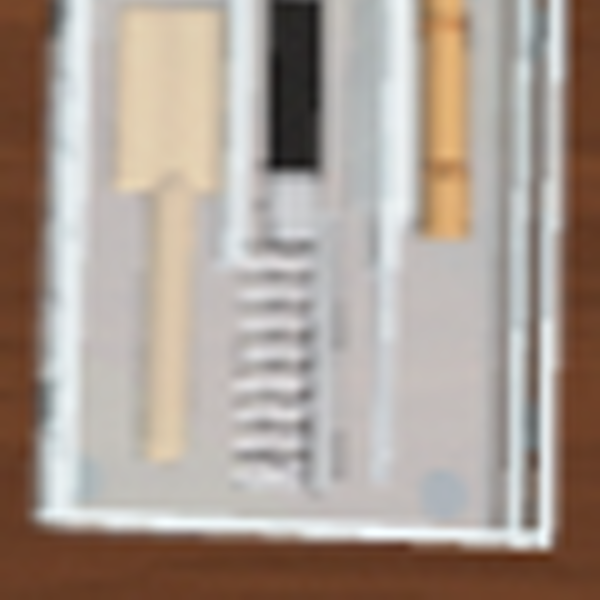

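View pics/s13c.png

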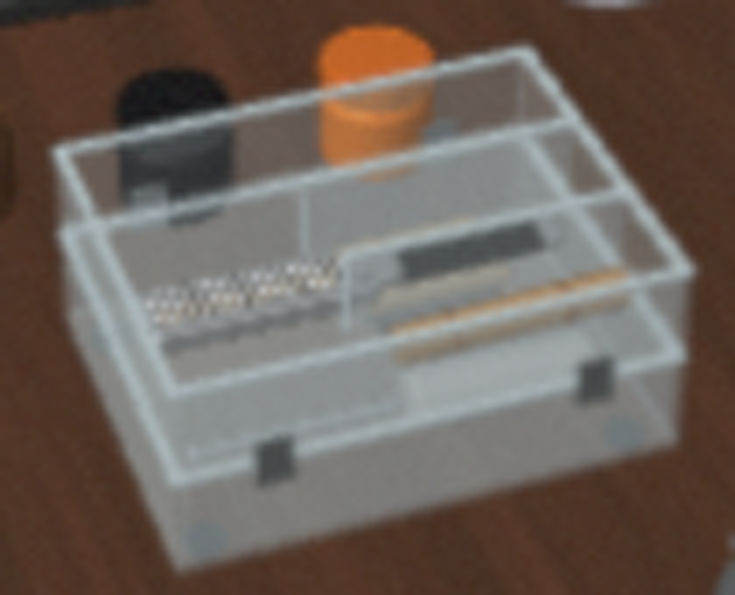

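```bash
python3 -c "
from h import *
t=load('top13');s=load('side13')
f=lambda u,v:(355+(u+.5)/10-.5,198+(v+.5)/10-.5)
for n,uv in(('handle',(165,330)),('handle end',(165,455)),('paddle',(170,100)),('paddleTL',(170,12))):
  for z in(.065,.01):
    w=onz(t,*f(*uv),z);p=proj(s,w);print(n,z,w.round(3),((p-[290,215])*7).round())
P=dict(hR=(320,490),hL=(235,485),neckT=(290,172),spineMid=(322,370),toothMid=(235,370))
for n,uv in P.items(): print(n,onz(t,*f(*uv),.067).round(4))
print('grip corners',[onz(t,355+u/10-.05,198+v/10-.05,.069).round(4) for u,v in((268,170),(322,172),(270,0),(322,0))])
# stack rim z=.101
for n,uv in(('FR',(545,545)),('FL',(80,518))): print(n,onz(t,*f(*uv),.101).round(4))
p=np.load('stack.npy');print(p)
"
```

```text
handle 0.065 [ 0.51  -0.17   0.065] [225. 231.]
handle 0.01 [ 0.513 -0.177  0.01 ] [239. 335.]
handle end 0.065 [ 0.466 -0.17   0.065] [130. 254.]
handle end 0.01 [ 0.467 -0.177  0.01 ] [141. 360.]
paddle 0.065 [ 0.592 -0.171  0.065] [399. 190.]
paddle 0.01 [ 0.599 -0.178  0.01 ] [416. 292.]
paddleTL 0.065 [ 0.624 -0.17   0.065] [464. 174.]
paddleTL 0.01 [ 0.632 -0.177  0.01 ] [482. 275.]
hR [ 0.4551 -0.225   0.067 ]
hL [ 0.4561 -0.1949  0.067 ]
neckT [ 0.5675 -0.2135  0.067 ]
spineMid [ 0.4974 -0.2254  0.067 ]
toothMid [ 0.4966 -0.1945  0.067 ]
grip corners [array([ 0.5664, -0.2067,  0.069 ]), array([ 0.5662, -0.226 ,  0.069 ]), array([ 0.6274, -0.207 ,  0.069 ]), array([ 0.6279, -0.2257,  0.069 ])]
FR [ 0.4379 -0.297   0.101 ]
FL [ 0.4432 -0.1367  0.101 ]
[ 0.55417518 -0.21562585 -0.02125749]
```

```bash
python3 p.py .498 -.2105 .14 1.513
```

```text
t 10.93 tcp [0.5643 0.241  0.193 ] yaw(tool y) 1.5481 tilt [-0.0045 -0.0015 -1.    ] F [-0.3  0.5 -0.4] w 40.1 q [ 0.36  0.15  1.74  0.    1.26 -1.19]
turn [-0.0017 -0.0044  0.0351]
shift mm in current axes [  55.8 -452.9   54. ] in final axes [  40.1 -454.6   53. ]
```

Call:
servo_tool --targets "0 0 0 3 -20 0 50; 0 0 0 5 -35 0 50; 0 0 0 5 -38 0 50; 0 0 0 5 -38 0 50; 0 0 0 5 -38 0 50; 0 0 0 5 -38 0 50; 0 0 0 5 -38 0 50; 0 0 0 5 -38 0 50"

```text
time: 11.6
tool_pos: [0.5125, -0.0439, 0.1798]
tcp_rot: [-0.014, -3.12, -0.0]
wrist_force: [1.0, -0.6, -0.0]
width: 0.587
```

```bash
python3 p.py .498 -.2105 .14 1.513
```

```text
t 11.6 tcp [ 0.5125 -0.0439  0.1798] yaw(tool y) 1.5618 tilt [-2.200e-02  2.000e-04 -9.998e-01] F [ 1.  -0.6 -0. ] w 50.1 q [-0.13 -0.02  1.94 -0.    1.24 -1.69]
turn [-0.0005 -0.022   0.0488]
shift mm in current axes [  12.2 -166.7   40.1] in final axes [   4.9 -167.2   39.8]
```

Call:
servo_tool --targets "0 -0.011 0.025 2 -38 0 50; 0 -0.011 0.024 2 -38 0 50; 0 0 0 0 -38 0 50; 0 0 0 0 -32 0 50; 0 0 0 0 -10 10 50; 0 0 0 0 0 15 50; 0 0 0 0 0 0 50; 0 0 0 0 0 0 50"

```text
time: 12.27
tool_pos: [0.4901, -0.2121, 0.1408]
tcp_rot: [-0.11, -3.123, -0.006]
wrist_force: [0.1, -0.2, 0.3]
width: 0.583
```

```bash
python3 p.py .498 -.2105 .1 1.513
```

```text
t 12.27 tcp [ 0.4901 -0.2121  0.1408] yaw(tool y) 1.5001 tilt [-0.0168  0.0043 -0.9998] F [ 0.1 -0.2  0.3] w 49.8 q [-0.45  0.05  1.95 -0.    1.16 -1.95]
turn [ 0.0032 -0.0171 -0.0129]
shift mm in current axes [-8.4  2.1 40.7] in final axes [-7.8  2.1 40.8]
```

Call:
servo_tool --targets "0.003 -0.017 -0.013 -8 2 10 50; 0 0 0 0 0 15 50; 0 0 0 0 0 10 50; 0 0 0 0 0 0 50; 0 0 0 0 0 0 50"

```text
time: 12.68
tool_pos: [0.4977, -0.2055, 0.1028]
tcp_rot: [-0.082, -3.137, -0.005]
wrist_force: [0.7, -0.4, -0.5]
width: 0.587
```

```bash
python3 p.py .498 -.2105 .06 1.513;python3 -c "
from h import *
s=snap('side','side14');t=snap('top','top14')
cv2.imwrite('pics/s14.png',cv2.resize(cv2.imread('pics/side14.png')[185:295,290:395],None,fx=7,fy=5.4,interpolation=2))
cv2.imwrite('pics/t14.png',cv2.resize(cv2.imread('pics/top14.png')[170:270,350:430],None,fx=6,fy=6,interpolation=2))
"
```

```text
t 12.68 tcp [ 0.4977 -0.2055  0.1028] yaw(tool y) 1.5184 tilt [-0.0033  0.0035 -1.    ] F [ 0.7 -0.4 -0.5] w 50.2 q [-0.44  0.09  1.99  0.    1.07 -1.96]
turn [ 0.0033 -0.0035  0.0054]
shift mm in current axes [-0.7 -5.2 42.8] in final axes [-0.6 -5.  42.8]
```

View pics/s14.png

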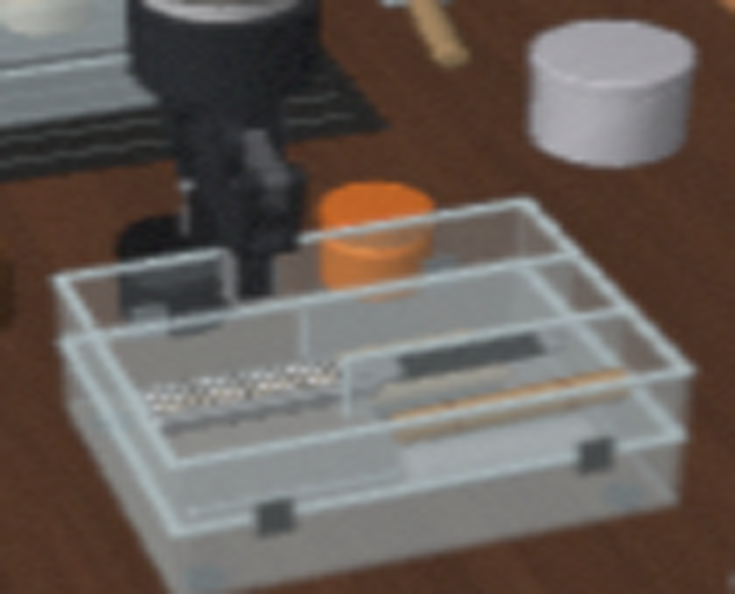

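View pics/t14.png

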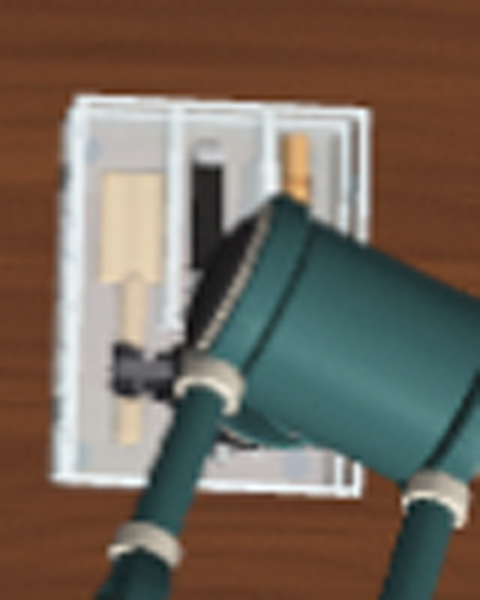

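```bash
python3 -c "
from h import *
s=load('side14')
for y in(-.2305,-.24):
  for z in(.1,.11,.12,.13,.14): print(y,z,proj(s,[.4977,y,z]).round(1))
"
```

```text
-0.2305 0.1 [324.8 251.8]
-0.2305 0.11 [324.8 249.1]
-0.2305 0.12 [324.7 246.3]
-0.2305 0.13 [324.6 243.6]
-0.2305 0.14 [324.6 240.8]
-0.24 0.1 [325.9 253.7]
-0.24 0.11 [325.9 251. ]
-0.24 0.12 [325.8 248.3]
-0.24 0.13 [325.8 245.5]
-0.24 0.14 [325.7 242.7]
```

Call:
servo_tool --targets "0.003 -0.003 0.005 -1 -5 12 50; 0 0 0 0 0 12 50; 0 0 0 0 0 10 50; 0 0 0 0 0 0 50; 0 0 0 0 0 0 50"

```text
time: 13.2
tool_pos: [0.5019, -0.2114, 0.0715]
tcp_rot: [0.089, 3.134, -0.004]
wrist_force: [0.4, 0.5, 0.5]
width: 0.588
```

```bash
python3 p.py .498 -.2105 .06 1.513;python3 -c "
from h import *
s=snap('side','side15');t=snap('top','top15')
cv2.imwrite('pics/s15.png',cv2.resize(cv2.imread('pics/side15.png')[205:290,290:370],None,fx=8,fy=7,interpolation=2))
"
```

```text
t 13.2 tcp [ 0.5019 -0.2114  0.0715] yaw(tool y) 1.5142 tilt [ 0.0065 -0.0027 -1.    ] F [0.4 0.5 0.5] w 50.2 q [-0.44  0.12  2.01  0.    1.   -1.96]
turn [-0.0024  0.0066  0.0012]
shift mm in current axes [ 4.   0.7 11.4] in final axes [ 3.9  0.6 11.5]
```

View pics/s15.png

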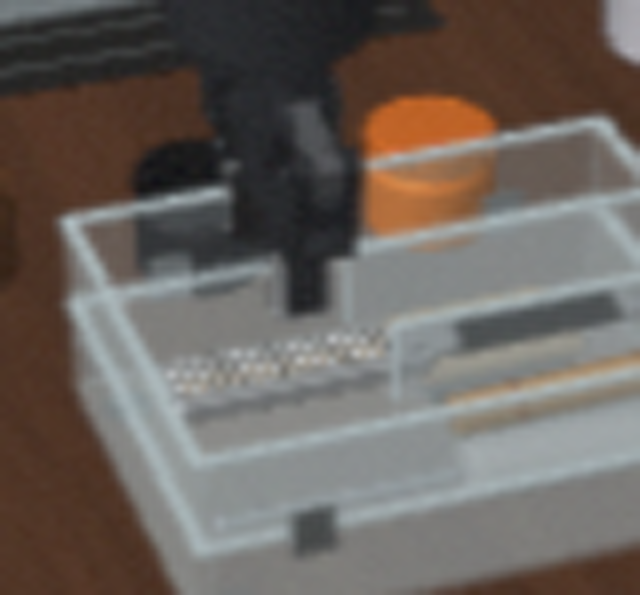

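Call:
servo_tool --targets "-0.002 0.006 0.001 3 1 10 50; 0 0 0 0 0 10 50; 0 0 0 0 0 10 50; 0 0 0 0 0 0 50; 0 0 0 0 0 0 50"

```text
time: 13.72
tool_pos: [0.4995, -0.2105, 0.0397]
tcp_rot: [0.091, 3.138, -0.002]
wrist_force: [0.0, -0.1, -0.0]
width: 0.585
```

```bash
python3 p.py .498 -.2105 .02 1.513;python3 -c "
from h import *
s=snap('side','side16')
cv2.imwrite('pics/s16.png',cv2.resize(cv2.imread('pics/side16.png')[205:290,290:370],None,fx=8,fy=7,interpolation=2))
"
```

```text
t 13.72 tcp [ 0.4995 -0.2105  0.0397] yaw(tool y) 1.5131 tilt [ 0.002  -0.0011 -1.    ] F [ 0.  -0.1 -0. ] w 49.9 q [-0.44  0.16  2.03 -0.    0.94 -1.96]
turn [-0.001   0.002   0.0001]
shift mm in current axes [ 1.6 -0.1 19.7] in final axes [ 1.5 -0.1 19.7]
```

View pics/s16.png

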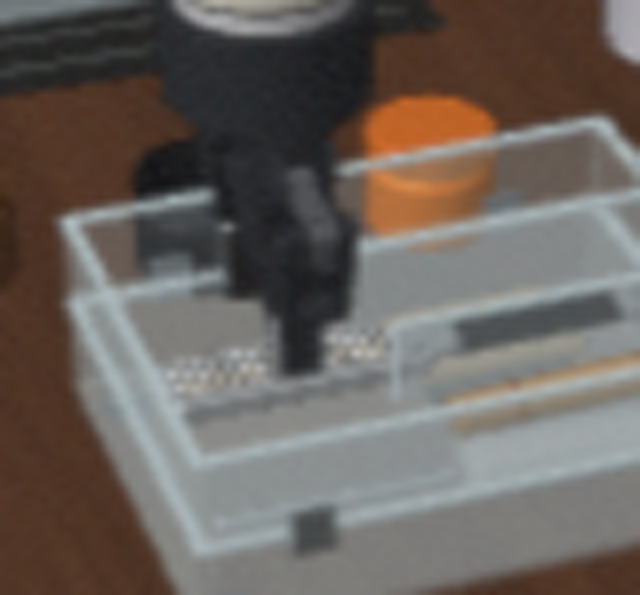

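Call:
servo_tool --targets "0 0.002 0 1 0 5 50; 0 0 0 0 0 5 50; 0 0 0 0 0 4 50; 0 0 0 0 0 0 50; 0 0 0 0 0 0 50"

```text
time: 14.18
tool_pos: [0.4984, -0.2104, 0.0244]
tcp_rot: [-0.091, -3.14, 0.001]
wrist_force: [0.6, 0.3, -0.5]
width: 0.584
```

```bash
python3 p.py .498 -.2105 .02 1.513;python3 -c "
from h import *
s=snap('side','side17')
cv2.imwrite('pics/s17.png',cv2.resize(cv2.imread('pics/side17.png')[225:290,300:360],None,fx=10,fy=9,interpolation=2))
"
```

```text
t 14.18 tcp [ 0.4984 -0.2104  0.0244] yaw(tool y) 1.513 tilt [-4.e-04 -9.e-04 -1.e+00] F [ 0.6  0.3 -0.5] w 49.8 q [-0.44  0.18  2.04 -0.    0.92 -1.96]
turn [-0.0009 -0.0003  0.    ]
shift mm in current axes [ 0.4 -0.1  4.4] in final axes [ 0.4 -0.1  4.4]
```

View pics/s17.png

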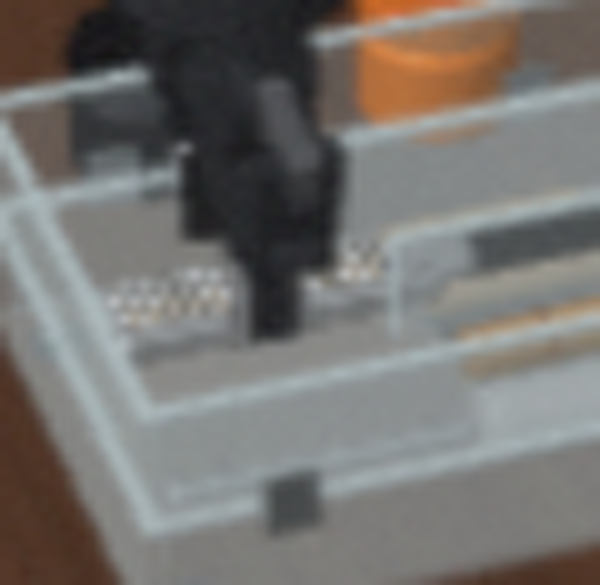

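Call:
servo_tool --targets "0 0 0 0 0 2 50; 0 0 0 0 0 2 50; 0 0 0 0 0 0 50; 0 0 0 0 0 0 40; 0 0 0 0 0 0 25; 0 0 0 0 0 0 25; 0 0 0 0 0 0 25; 0 0 0 0 0 0 25" --newtons 30

```text
time: 14.9
tool_pos: [0.4992, -0.2109, 0.021]
tcp_rot: [0.091, 3.139, -0.003]
wrist_force: [-0.4, 0.4, -0.6]
width: 0.383
```

```bash
python3 p.py .498 -.2105 .02 1.513;python3 -c "
from h import *
s=snap('side','side18')
cv2.imwrite('pics/s18.png',cv2.resize(cv2.imread('pics/side18.png')[225:290,300:360],None,fx=10,fy=9,interpolation=2))
"
```

```text
t 14.9 tcp [ 0.4992 -0.2109  0.021 ] yaw(tool y) 1.5131 tilt [ 0.0012 -0.0018 -1.    ] F [-0.4  0.4 -0.6] w 32.7 q [-0.44  0.19  2.05 -0.    0.91 -1.96]
turn [-0.0017  0.0013  0.0001]
shift mm in current axes [1.2 0.4 1. ] in final axes [1.2 0.4 1. ]
```

View pics/s18.png

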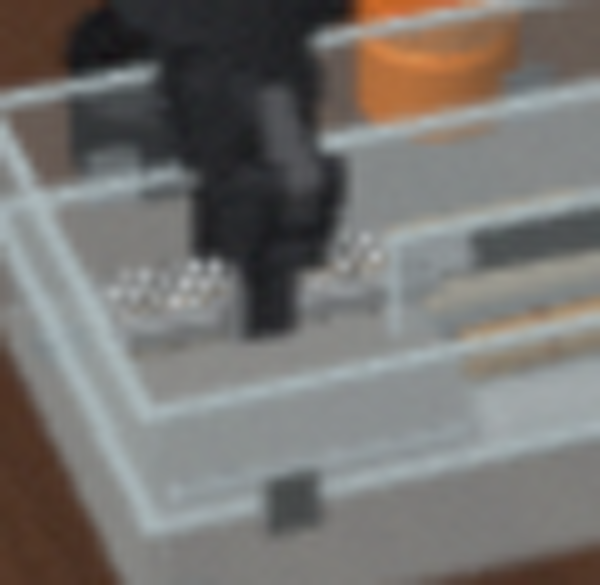

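```bash
python3 -c "
from h import *
cv2.imwrite('pics/s18b.png',cv2.resize(cv2.imread('pics/side18.png')[205:295,290:395],None,fx=7.5,fy=6.6,interpolation=2))
t=snap('top','top18')
cv2.imwrite('pics/t18.png',cv2.resize(cv2.imread('pics/top18.png')[170:270,350:430],None,fx=6,fy=6,interpolation=2))
"
```

```text
(no output)
```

View pics/s18b.png

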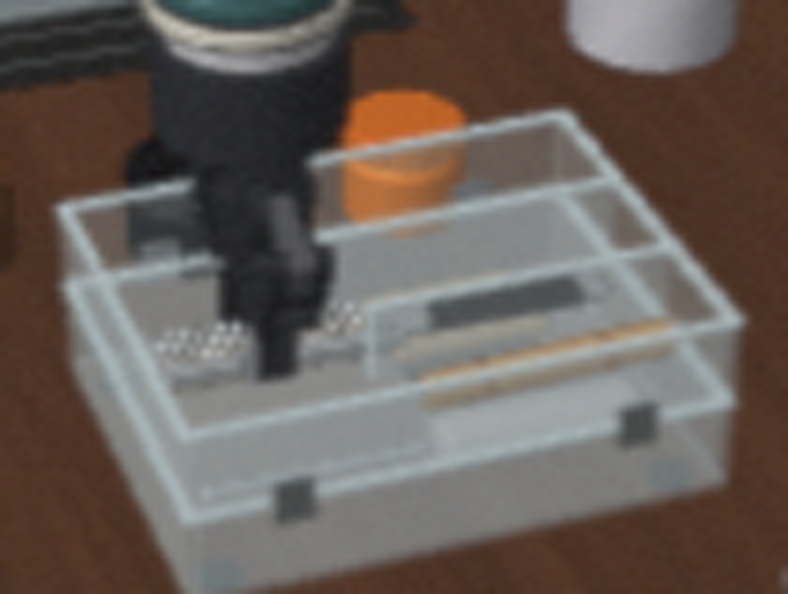

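View pics/t18.png

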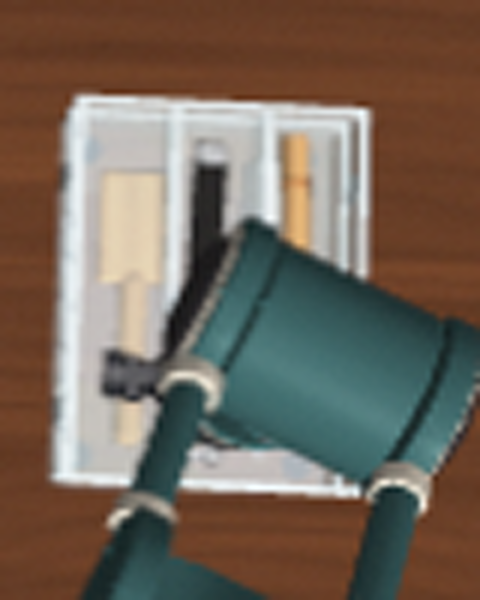

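Call:
servo_tool --targets "0 0 0 0 0 0 20; 0 0 0 0 0 -5 20; 0 0 0 0 0 -8 20; 0 0 0 0 0 -12 20; 0 0 0 0 0 -15 20; 0 0 0 0 0 -15 20; 0 0 0 0 0 -15 20; 0 0 0 0 0 0 20" --newtons 70

```text
time: 15.67
tool_pos: [0.4979, -0.2101, 0.097]
tcp_rot: [-0.09, -3.139, 0.001]
wrist_force: [0.7, -0.1, -0.3]
width: 0.37
```

```bash
python3 p.py .5 .045 .12 1.549;python3 -c "
from h import *
s=snap('side','side19')
cv2.imwrite('pics/s19.png',cv2.resize(cv2.imread('pics/side19.png')[165:295,280:395],None,fx=6.5,fy=4.6,interpolation=2))
"
```

```text
t 15.67 tcp [ 0.4979 -0.2101  0.097 ] yaw(tool y) 1.5132 tilt [-1.3e-03 -6.0e-04 -1.0e+00] F [ 0.7 -0.1 -0.3] w 31.6 q [-0.44  0.09  1.99 -0.    1.06 -1.96]
turn [-0.0006 -0.0013 -0.0358]
shift mm in current axes [ 12.6 254.8 -23.1] in final axes [  3.4 255.1 -23. ]
```

View pics/s19.png

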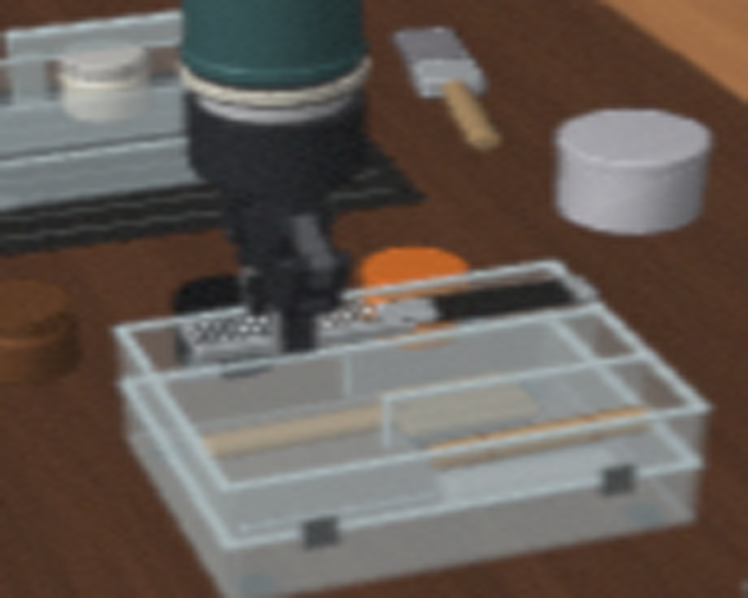

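Call:
servo_tool --targets "0 0 0 1 12 -5 20; 0 0 0 1 25 0 20; 0 0 0 1 35 0 20; 0 0 -0.01 1 35 0 20; 0 0 -0.01 1 35 0 20; 0 0 -0.01 1 35 0 20; 0 0 0 1 35 0 20; 0 0 0 1 30 0 20"

```text
time: 16.38
tool_pos: [0.4966, 0.04, 0.0986]
tcp_rot: [-0.061, -3.134, -0.0]
wrist_force: [0.3, -0.4, 0.0]
width: 0.365
```

```bash
python3 p.py .5 .053 .0 1.549
```

```text
t 16.38 tcp [0.4966 0.04   0.0986] yaw(tool y) 1.5319 tilt [-6.8e-03  2.0e-04 -1.0e+00] F [ 0.3 -0.4  0. ] w 31.2 q [ 0.03  0.02  2.07  0.    1.06 -1.5 ]
turn [ 0.     -0.0068 -0.0171]
shift mm in current axes [-3.5 13.1 98.6] in final axes [-3.1 13.  98.6]
```

Call:
servo_tool --targets "0 -0.007 -0.008 -3 8 5 20; 0 0 -0.008 0 4 12 20; 0 0 0 0 0 15 20; 0 0 0 0 0 15 20; 0 0 0 0 0 15 20; 0 0 0 0 0 15 20; 0 0 0 0 0 8 20; 0 0 0 0 0 0 20"

```text
time: 17.05
tool_pos: [0.4928, 0.0579, 0.003]
tcp_rot: [-0.018, -3.133, -0.0]
wrist_force: [0.1, 0.0, -1.1]
width: 0.365
```

```bash
python3 p.py .5 .053 -.038 1.549;python3 -c "
from h import *
s=snap('side','side20')
cv2.imwrite('pics/s20.png',cv2.resize(cv2.imread('pics/side20.png')[155:265,265:375],None,fx=6.5,fy=5.4,interpolation=2))
"
```

```text
t 17.05 tcp [0.4928 0.0579 0.003 ] yaw(tool y) 1.5591 tilt [-8.5e-03  3.0e-04 -1.0e+00] F [ 0.1  0.  -1.1] w 31.2 q [ 0.07  0.14  2.14  0.    0.87 -1.49]
turn [ 0.0001 -0.0085  0.0101]
shift mm in current axes [-7.6 -4.8 41. ] in final axes [-7.3 -4.8 41. ]
```

View pics/s20.png

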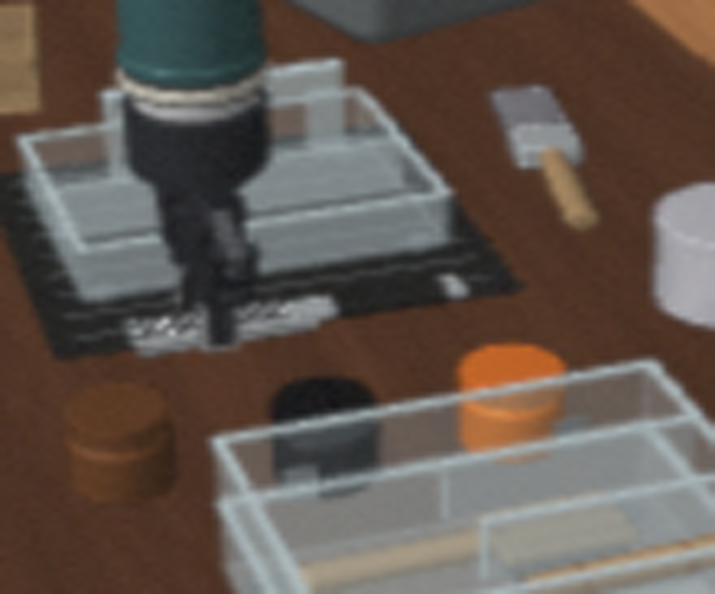

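Call:
servo_tool --targets "0 -0.008 0.01 -4 -4 8 20; 0 0 0 0 0 10 20; 0 0 0 0 0 8 20; 0 0 0 0 0 5 20; 0 0 0 0 0 2 20; 0 0 0 0 0 0 20"

```text
time: 17.6
tool_pos: [0.4996, 0.0521, -0.0309]
tcp_rot: [0.039, 3.137, 0.0]
wrist_force: [0.1, -0.2, -0.4]
width: 0.367
```

```bash
python3 p.py .5 .053 -.038 1.549;python3 -c "
from h import *
s=snap('side','side21')
cv2.imwrite('pics/s21.png',cv2.resize(cv2.imread('pics/side21.png')[185:245,275:355],None,fx=9,fy=9,interpolation=2))
"
```

```text
t 17.6 tcp [ 0.4996  0.0521 -0.0309] yaw(tool y) 1.546 tilt [ 0.0045  0.     -1.    ] F [ 0.1 -0.2 -0.4] w 31.3 q [ 0.05  0.19  2.16 -0.    0.79 -1.49]
turn [ 0.0001  0.0045 -0.003 ]
shift mm in current axes [-0.3  0.9  7.1] in final axes [-0.4  0.9  7.1]
```

View pics/s21.png

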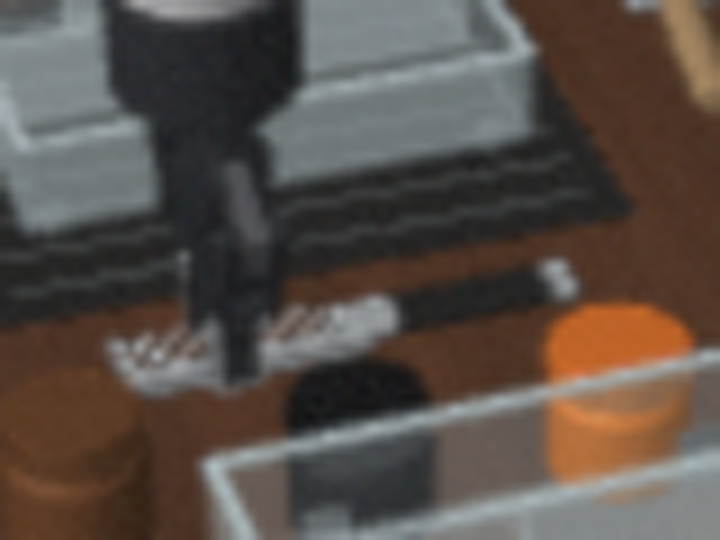

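Call:
servo_tool --targets "0 0.004 -0.003 0 0 2 20; 0 0 0 0 0 2 20; 0 0 0 0 0 2 20; 0 0 0 0 0 0 20"

```text
time: 17.98
tool_pos: [0.5012, 0.0525, -0.0359]
tcp_rot: [0.033, 3.138, 0.001]
wrist_force: [-0.3, 0.1, -0.8]
width: 0.37
```

```bash
python3 p.py .5 .053 -.038 1.549
```

```text
t 17.98 tcp [ 0.5012  0.0525 -0.0359] yaw(tool y) 1.5499 tilt [ 3.e-03  3.e-04 -1.e+00] F [-0.3  0.1 -0.8] w 31.6 q [ 0.05  0.21  2.16  0.    0.78 -1.5 ]
turn [0.0004 0.003  0.0009]
shift mm in current axes [1.3 0.5 2.1] in final axes [1.2 0.5 2.1]
```

Call:
servo_tool --targets "0 0.002 0 1 0 2 20; 0 0 0 0 0 1.5 20; 0 0 0 0 0 0 20"

```text
time: 18.23
tool_pos: [0.501, 0.0526, -0.0373]
tcp_rot: [0.032, 3.14, 0.0]
wrist_force: [0.3, -0.3, -0.7]
width: 0.371
```

```bash
python3 p.py .5 .053 -.038 1.549;python3 -c "
from h import *
s=snap('side','side22')
cv2.imwrite('pics/s22.png',cv2.resize(cv2.imread('pics/side22.png')[185:245,275:355],None,fx=9,fy=9,interpolation=2))
"
```

```text
t 18.23 tcp [ 0.501   0.0526 -0.0373] yaw(tool y) 1.5503 tilt [ 1.4e-03  2.0e-04 -1.0e+00] F [ 0.3 -0.3 -0.7] w 31.7 q [ 0.06  0.21  2.15  0.    0.78 -1.5 ]
turn [0.0003 0.0014 0.0013]
shift mm in current axes [1.  0.3 0.7] in final axes [1.  0.3 0.7]
```

View pics/s22.png

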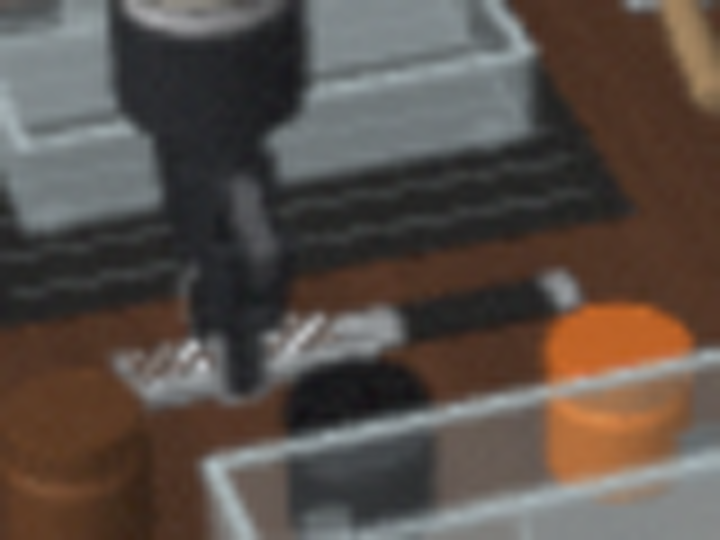

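Call:
servo_tool --targets "0 0.001 0 1 0 2 20; 0 0 0 0 0 0 20; 0 0 0 0 0 0 40; 0 0 0 0 0 0 50; 0 0 0 0 0 0 50; 0 0 0 0 0 -20 50; 0 0 0 0 0 -30 50; 0 0 0 0 0 -30 50"

```text
time: 18.95
tool_pos: [0.4939, 0.0523, 0.0364]
tcp_rot: [-0.032, -3.129, 0.001]
wrist_force: [0.9, 0.2, 0.1]
width: 0.586
```

Call:
servo_tool --targets "0 0 0 0 0 -30 45; 0 0 0 -15 30 -10 45; 0 0 0 -25 35 0 45; 0 0 0 -25 35 0 45; 0 0 0 0 0 0 45"

```text
time: 19.37
tool_pos: [0.567, 0.152, 0.0848]
tcp_rot: [0.041, 3.141, 0.003]
wrist_force: [0.5, 0.1, 0.8]
width: 0.527
```

```bash
python3 p.py .6 .053 .03 1.549;python3 -c "
from h import *
s=snap('side','side23');t=snap('top','top23')
cv2.imwrite('pics/s23.png',cv2.resize(cv2.imread('pics/side23.png')[185:245,275:355],None,fx=9,fy=9,interpolation=2))
cv2.imwrite('pics/t23.png',cv2.resize(cv2.imread('pics/top23.png')[175:255,270:360],None,fx=8,fy=7.4,interpolation=2))
"
```

```text
t 19.37 tcp [0.567  0.152  0.0848] yaw(tool y) 1.5446 tilt [ 1.0e-04  1.6e-03 -1.0e+00] F [0.5 0.1 0.8] w 45.0 q [ 0.22  0.19  1.9   0.    1.05 -1.33]
turn [ 0.0016  0.0001 -0.0044]
shift mm in current axes [-35.6 -98.2  54.7] in final axes [-35.1 -98.3  54.8]
```

View pics/s23.png

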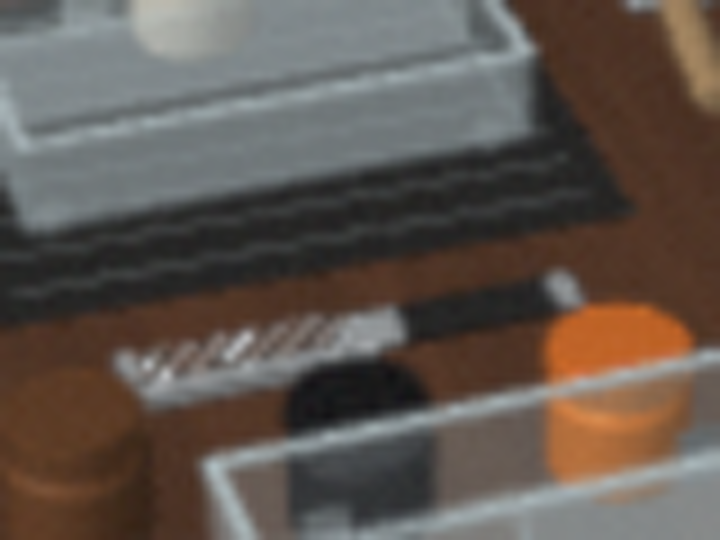

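View pics/t23.png

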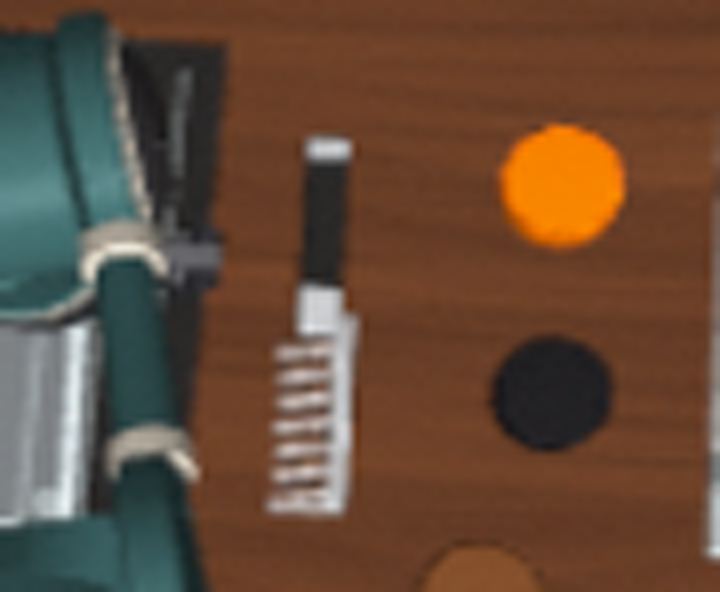

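```bash
python3 -c "
from h import *
t=load('top23')
f=lambda u,v:(270+(u+.5)/8-.5,175+(v+.5)/7.4-.5)
a=onz(t,*f(329,138),.009);b=onz(t,*f(321,287),.009);c=onz(t,*f(306,514),.009)
print(a,b,c); d=a-b;print(np.arctan2(d[1],d[0]),np.linalg.norm(a-c))
d=(a-c)/np.linalg.norm(a-c); m=(a+c)/2; print('mid',m,'handle',m+.055*(a-b)/np.linalg.norm(a-b),np.arctan2(d[1],d[0]))
"
```

```text
[0.64647552 0.05047208 0.009     ] [0.57076757 0.05183837 0.009     ] [0.4572545  0.05521302 0.009     ]
-0.018044928460669386 0.18928040465274246
mid [0.55186501 0.05284255 0.009     ] handle [0.60685606 0.05185013 0.009     ] -0.025049816678397445
```

Call:
servo_tool --targets "0 0 0 -15 -30 0 45; 0 0 0 -15 -35 0 40; 0 0 0 -8 -30 8 40; 0 0 0 0 -5 20 40; 0 0 0 0 0 20 40; 0 0 0 0 0 15 40; 0 0 0 0 0 0 40; 0 0 0 0 0 0 40"

```text
time: 20.13
tool_pos: [0.5873, 0.0352, 0.0136]
tcp_rot: [-0.043, -3.123, 0.009]
wrist_force: [1.1, -0.5, 0.4]
width: 0.467
```

```bash
python3 p.py .606 .052 -.01 1.549
```

```text
t 20.13 tcp [0.5873 0.0352 0.0136] yaw(tool y) 1.5432 tilt [-0.0188 -0.0052 -0.9998] F [ 1.1 -0.5  0.4] w 39.9 q [ 0.02  0.29  1.93 -0.01  0.94 -1.52]
turn [-0.0057 -0.0187 -0.0058]
shift mm in current axes [-18.6  17.5  23.2] in final axes [-18.3  17.2  23.6]
```

Call:
servo_tool --targets "-0.006 -0.019 -0.006 -18 16 0 40; 0 0 0 0 0 0 40; 0 0 0 0 0 10 40; 0 0 0 0 0 5 40; 0 0 0 0 0 0 40; 0 0 0 0 0 0 40"

```text
time: 20.63
tool_pos: [0.6057, 0.0508, -0.0006]
tcp_rot: [0.033, 3.139, 0.001]
wrist_force: [-0.2, -0.3, -0.3]
width: 0.472
```

```bash
python3 p.py .606 .052 -.036 1.549;python3 -c "
from h import *
s=snap('side','side24');t=snap('top','top24')
cv2.imwrite('pics/s24.png',cv2.resize(cv2.imread('pics/side24.png')[185:245,275:355],None,fx=9,fy=9,interpolation=2))
"
```

```text
t 20.63 tcp [ 6.057e-01  5.080e-02 -6.000e-04] yaw(tool y) 1.5495 tilt [ 2.2e-03  3.0e-04 -1.0e+00] F [-0.2 -0.3 -0.3] w 40.3 q [ 0.04  0.32  1.92  0.    0.9  -1.51]
turn [0.0004 0.0022 0.0005]
shift mm in current axes [-0.2  1.2 35.4] in final axes [-0.3  1.2 35.4]
```

View pics/s24.png

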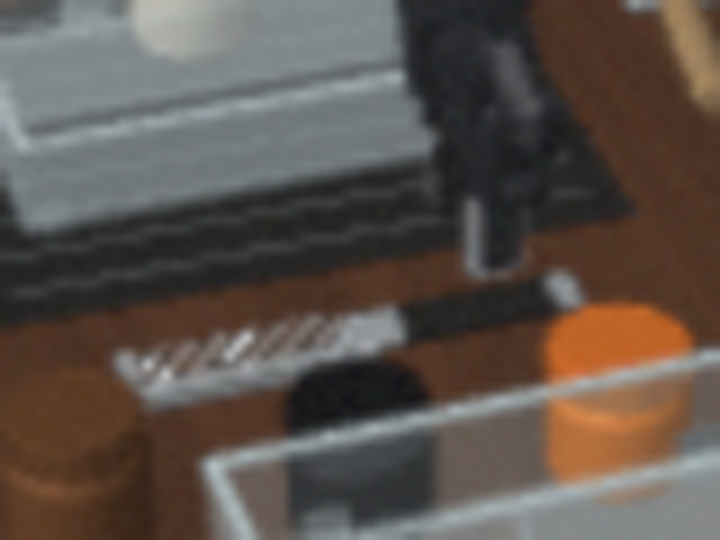

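Call:
servo_tool --targets "0 0.002 0 0 1 12 40; 0 0 0 0 0 10 40; 0 0 0 0 0 7 40; 0 0 0 0 0 4 40; 0 0 0 0 0 0 40; 0 0 0 0 0 0 40"

```text
time: 21.23
tool_pos: [0.6052, 0.0517, -0.0375]
tcp_rot: [-0.034, -3.141, -0.0]
wrist_force: [0.3, -0.4, 0.7]
width: 0.465
```

```bash
python3 p.py .606 .052 -.036 1.549;python3 -c "
from h import *
s=snap('side','side25')
cv2.imwrite('pics/s25.png',cv2.resize(cv2.imread('pics/side25.png')[185:245,275:355],None,fx=9,fy=9,interpolation=2))
"
```

```text
t 21.23 tcp [ 0.6052  0.0517 -0.0375] yaw(tool y) 1.5493 tilt [-7.e-04  3.e-04 -1.e+00] F [ 0.3 -0.4  0.7] w 39.7 q [ 0.04  0.38  1.93  0.    0.84 -1.51]
turn [ 0.0002 -0.0007  0.0003]
shift mm in current axes [-0.7  0.3 -1.5] in final axes [-0.7  0.3 -1.5]
```

View pics/s25.png

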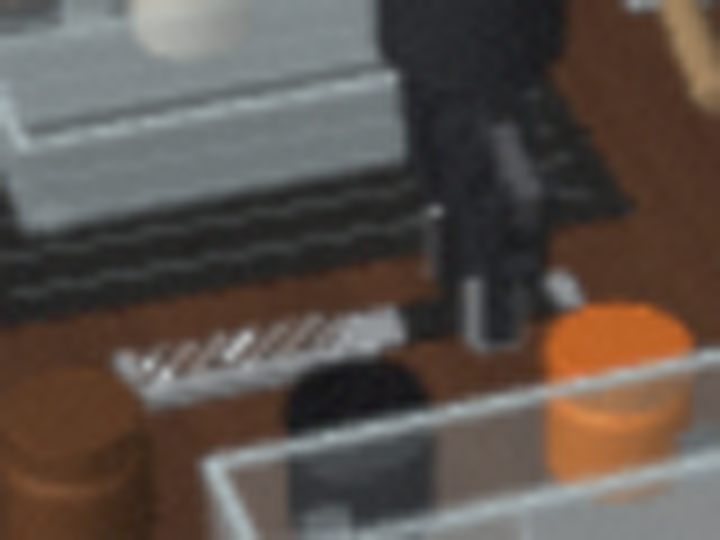

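Call:
servo_tool --targets "0 0 0 0 0 0 25; 0 0 0 0 0 0 10; 0 0 0 0 0 0 10; 0 0 0 0 0 0 10; 0 0 0 0 0 0 10; 0 0 0 0 0 0 10" --newtons 40

```text
time: 21.78
tool_pos: [0.6063, 0.0516, -0.0361]
tcp_rot: [0.034, 3.14, 0.001]
wrist_force: [-1.1, -0.1, -1.2]
width: 0.218
```

```bash
python3 p.py .606 .052 -.036 1.549;python3 -c "
from h import *
s=snap('side','side26')
cv2.imwrite('pics/s26.png',cv2.resize(cv2.imread('pics/side26.png')[185:245,275:355],None,fx=9,fy=9,interpolation=2))
"
```

```text
t 21.78 tcp [ 0.6063  0.0516 -0.0361] yaw(tool y) 1.5492 tilt [ 1.4e-03  3.0e-04 -1.0e+00] F [-1.1 -0.1 -1.2] w 18.6 q [ 0.04  0.37  1.93  0.    0.84 -1.51]
turn [0.0003 0.0014 0.0002]
shift mm in current axes [ 0.3  0.4 -0.1] in final axes [ 0.3  0.4 -0.1]
```

View pics/s26.png

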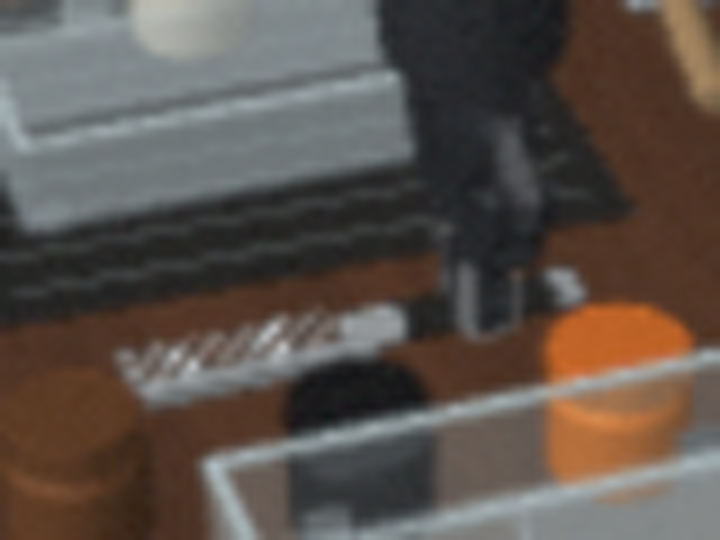

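Call:
servo_tool --targets "0 0 0 0 0 0 8; 0 0 0 0 0 -8 8; 0 0 0 0 0 -15 8; 0 0 0 0 0 -20 8; 0 0 0 0 0 -20 8; 0 0 0 0 0 -20 8; 0 0 0 0 0 -20 8; 0 0 0 0 0 -20 8" --newtons 70

```text
time: 22.5
tool_pos: [0.5997, 0.0513, 0.0872]
tcp_rot: [-0.034, -3.128, 0.001]
wrist_force: [1.2, -0.4, -1.5]
width: 0.208
```

Call:
servo_tool --targets "0 0 0.06 0 0 -20 8; 0 0 0.12 0 0 0 8; 0 0 0.12 0 0 0 8; 0 0 0.12 0 0 0 8; 0 0 0.12 0 0 0 8; 0 0 0.12 0 0 0 8; 0 0 0.12 0 0 0 8; 0 0 0.12 0 0 0 8"

```text
time: 23.17
tool_pos: [0.6056, 0.0516, 0.1231]
tcp_rot: [1.443, 2.785, 0.004]
wrist_force: [0.2, 0.5, -1.4]
width: 0.206
```

```bash
python3 p.py .606 .052 .12 -1.592;python3 -c "
from h import *
s=snap('side','side27')
cv2.imwrite('pics/s27.png',cv2.resize(cv2.imread('pics/side27.png')[125:265,245:385],None,fx=5,fy=4.2,interpolation=2))
"
```

```text
t 23.17 tcp [0.6056 0.0516 0.1231] yaw(tool y) 0.6146 tilt [ 5.4e-03  2.0e-04 -1.0e+00] F [ 0.2  0.5 -1.4] w 17.6 q [ 0.04  0.19  1.83 -0.    1.12 -0.57]
turn [ 0.0058 -0.0034  2.2066]
shift mm in current axes [0.1 0.6 3.1] in final axes [ 0.4 -0.4  3.1]
```

View pics/s27.png

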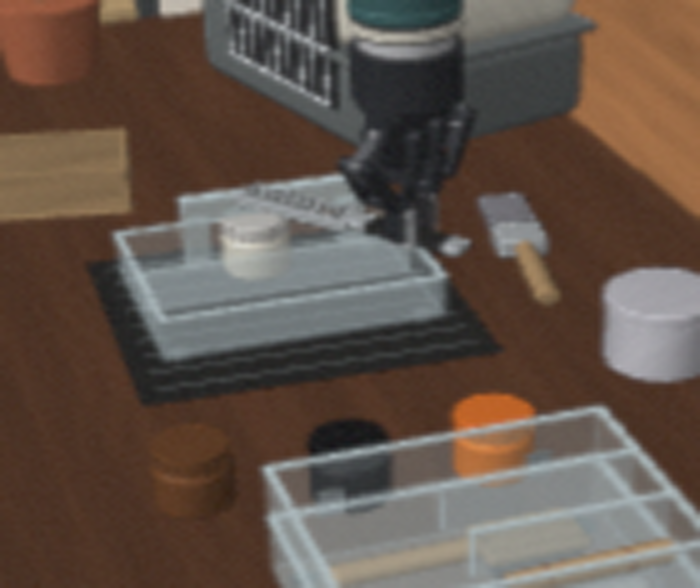

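Call:
servo_tool --targets "0 0 0.12 0 0 0 8; 0 0 0.12 0 0 0 8; 0 0 0.12 0 0 0 8; 0 0 0.12 0 0 0 8; 0 0 0.12 0 0 0 8; 0 0 0.12 0 0 0 8; 0 0 0.12 0 0 0 8; 0 0 0.12 0 0 0 8"

```text
time: 23.88
tool_pos: [0.6045, 0.0514, 0.1266]
tcp_rot: [2.584, 1.78, 0.008]
wrist_force: [0.2, -1.1, -1.1]
width: 0.209
```

Call:
servo_tool --targets "0 0 0.12 0 0 0 8; 0 0 0.12 0 0 0 8; 0 0 0.12 0 0 0 8; 0 0 0.12 0 0 0 8; 0 0 0.12 0 0 0 8; 0 0 0.12 0 0 0 8; 0 0 0.12 0 0 0 8; 0 0 0.12 0 0 0 8"

```text
time: 24.55
tool_pos: [0.6026, 0.0512, 0.1295]
tcp_rot: [3.121, 0.347, 0.007]
wrist_force: [0.7, -0.8, -1.2]
width: 0.203
```

```bash
python3 p.py .495 -.215 .12 -1.592
```

```text
t 24.55 tcp [0.6026 0.0512 0.1295] yaw(tool y) -1.3496 tilt [ 4.7e-03 -7.0e-04 -1.0e+00] F [ 0.7 -0.8 -1.2] w 17.4 q [ 0.04  0.18  1.83 -0.    1.13  1.39]
turn [ 0.0011 -0.0047  0.2424]
shift mm in current axes [-163.4  236.1    9.2] in final axes [-101.9  268.4    9.5]
```

```bash
python3 -c "
from h import *
t=load('top13');im=t['image'].astype(int)
for v in (190,195,200,205,210,215,218): print(v,im[v,374:402].sum(1)//3)
"
```

```text
190 [193 192 193 186 208 225 211 199 200 203 205 206 210 212 212 212 211 213
 205 199 226 225 217 219 220 218 220 222]
195 [191 191 189 181 215 229 207 169 164 188 191 190 196 194 189 188 189 185
 178 182 225 217 146 118 148 171 171 167]
200 [204 201 190 169 214 228 199 146  54  39  40  40  40 144 188 189 177 176
 180 196 229 233 177 115 133 151 144 126]
205 [203 201 188 182 222 228 197 140  33  38  38  40  39 145 189 182 176 178
 180 199 229 233 188 133 150 173 173 161]
210 [204 203 186 177 221 224 189 140  36  39  36  41  60 149 188 184 182 183
 183 218 236 234 187 133 150 173 173 162]
215 [206 202 187 191 224 220 186 150 134 149 146 145 125 159 190 180 181 183
 183 211 232 232 184 130 129 136 149 144]
218 [189 184 179 193 222 218 173 157 188 207 204 203 189 185 189 180 188 189
 187 225 238 233 184 132 151 170 172 162]
```

Call:
servo_tool --targets "0 0 0.12 -10 10 0 8; 0 0 0.12 -10 25 0 8; 0 0 0 -10 35 0 8; 0 0 0 -12 35 0 8; 0 0 0 -12 35 0 8; 0 0 0 -12 35 0 8; 0 0 0 -12 30 0 8; 0 0 0 -10 20 0 8"

```text
time: 25.22
tool_pos: [0.514, -0.178, 0.1323]
tcp_rot: [-3.141, 0.003, -0.013]
wrist_force: [0.5, 0.6, -2.0]
width: 0.206
```

```bash
python3 p.py .495 -.2144 .12 -1.592
```

```text
t 25.22 tcp [ 0.514  -0.178   0.1323] yaw(tool y) -1.5726 tilt [ 8.3e-03  6.0e-04 -1.0e+00] F [ 0.5  0.6 -2. ] w 17.6 q [-0.38  0.06  1.96  0.    1.12  1.19]
turn [-0.0007 -0.0083  0.0194]
shift mm in current axes [-19.   36.4  12.1] in final axes [-18.2  36.8  12.3]
```

```bash
python3 -c "
from h import *
t=load('top13')
for v,a,b in((200,380.3,396.1),(210,380.2,396.2),(217,379.8,396.0)):
  A=onz(t,a,v,.101);B=onz(t,b,v,.101);print(A,B,(A[1]+B[1])/2+.002, 'pred',-.2156-.0213*(A[0]-.554))
"
```

```text
[ 0.6156045  -0.19624742  0.101     ] [ 0.61709945 -0.25159268  0.101     ] -0.2219200512745425 pred -0.21691217592156664
[ 0.58054125 -0.19615052  0.101     ] [ 0.58201493 -0.25200333  0.101     ] -0.22207692457466116 pred -0.21616532861760118
[ 0.55610726 -0.19494868  0.101     ] [ 0.55757148 -0.251364    0.101     ] -0.2211563388322133 pred -0.21564488460674341
```

Call:
servo_tool --targets "0 -0.008 0.019 -10 20 0 8; 0 0 0 -8 14 0 8; 0 0 0 0 0 0 8; 0 0 0 0 0 0 8"

```text
time: 25.55
tool_pos: [0.4913, -0.2184, 0.1339]
tcp_rot: [3.14, -0.029, -0.0]
wrist_force: [0.1, 0.6, -1.2]
width: 0.211
```

```bash
python3 p.py .495 -.2144 .09 -1.592; python3 -c "
from h import *
s=snap('side','side28');t=snap('top','top28')
cv2.imwrite('pics/s28.png',cv2.resize(cv2.imread('pics/side28.png')[165:295,280:395],None,fx=6.5,fy=4.6,interpolation=2))
cv2.imwrite('pics/t28.png',cv2.resize(cv2.imread('pics/top28.png')[170:270,350:430],None,fx=6,fy=6,interpolation=2))
"
```

```text
t 25.55 tcp [ 0.4913 -0.2184  0.1339] yaw(tool y) -1.589 tilt [-3.e-04 -1.e-03 -1.e+00] F [ 0.1  0.6 -1.2] w 18.0 q [-0.46  0.05  1.96 -0.    1.13  1.13]
turn [0.001  0.0003 0.003 ]
shift mm in current axes [ 3.6 -4.1 43.9] in final axes [ 3.6 -4.1 43.9]
```

View pics/s28.png

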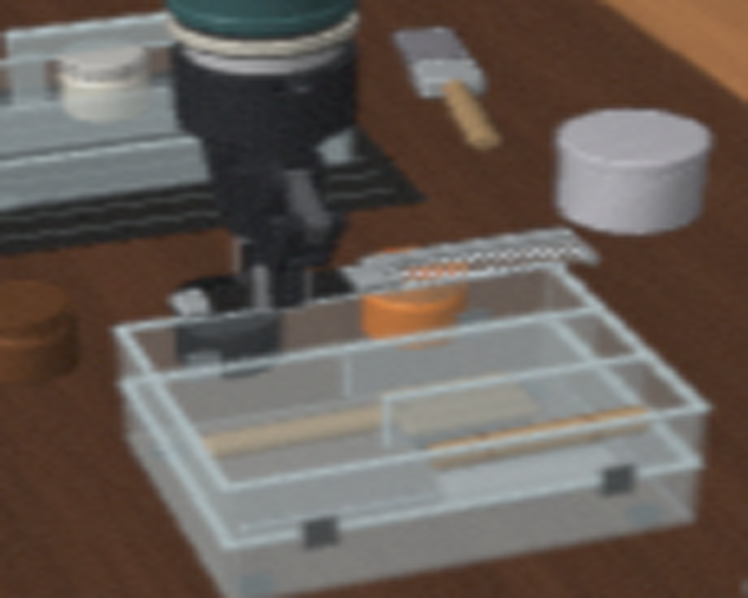

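View pics/t28.png

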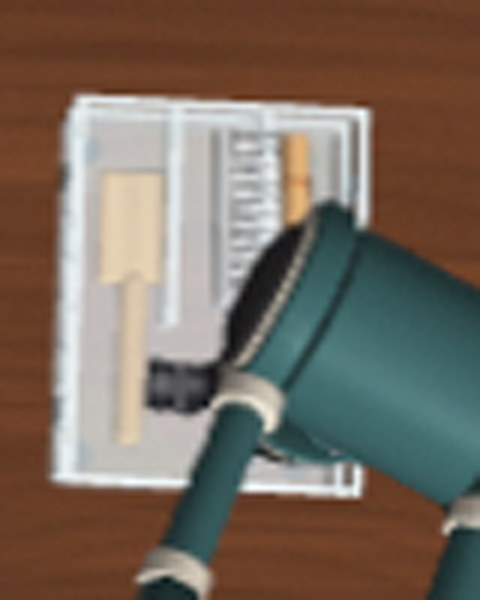

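```bash
python3 -c "
from h import *
t=load('top28');im=t['image'].astype(int)
for v in (193,200,207): print(v,im[v,383:402].sum(1)//3)
for z in(.16,.17): print(z,[onz(t,u,200,z).round(4) for u in(387.9,397.2)])
s=load('side28');print(s['image'].shape)
"
python3 -c "
from h import *
cv2.imwrite('pics/t28b.png',cv2.resize(cv2.imread('pics/top28.png')[183:228,372:417],None,fx=13,fy=13,interpolation=2))"
```

```text
193 [188 189 148 156 193 165 164 183 179 169 182 207 204 151 122 151 173 171
 179]
200 [191 191 155 163 196 185 177 172 164 167 182 198 201 157 115 133 152 146
 129]
207 [189 187 150 163 197 182 197 213 211 206 216 230 233 190 116  86  76  67
  92]
0.16 [array([ 0.6084, -0.2125,  0.16  ]), array([ 0.6092, -0.2436,  0.16  ])]
0.17 [array([ 0.6071, -0.2108,  0.17  ]), array([ 0.6079, -0.2416,  0.17  ])]
(400, 640, 3)
```

View pics/t28b.png

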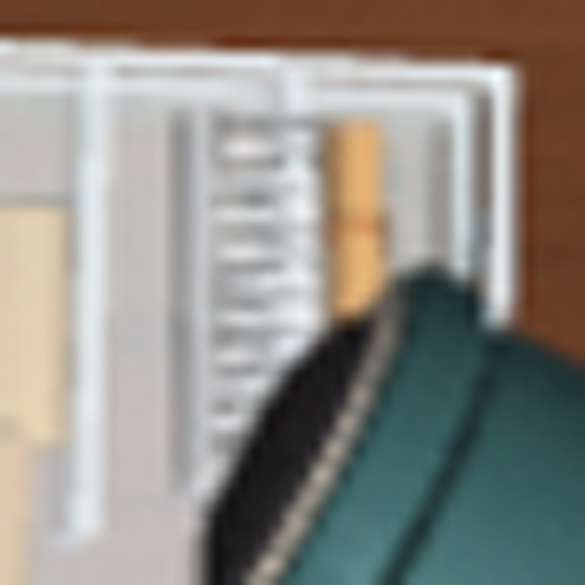

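Call:
servo_tool --targets "0.001 0 0.003 5 0 12 8; 0 0 0 0 0 15 8; 0 0 0 0 0 15 8; 0 0 0 0 0 12 8; 0 0 0 0 0 5 8; 0 0 0 0 0 0 8; 0 0 0 0 0 0 8"

```text
time: 26.23
tool_pos: [0.502, -0.2113, 0.0698]
tcp_rot: [-3.14, 0.014, -0.003]
wrist_force: [0.4, -0.1, -1.1]
width: 0.206
```

```bash
python3 p.py .497 -.218 .06 -1.592; python3 -c "
from h import *
s=snap('side','side29');t=snap('top','top29')
cv2.imwrite('pics/s29.png',cv2.resize(cv2.imread('pics/side29.png')[195:295,280:395],None,fx=6.9,fy=6,interpolation=2))
cv2.imwrite('pics/t29.png',cv2.resize(cv2.imread('pics/top29.png')[183:228,372:417],None,fx=13,fy=13,interpolation=2))
"
```

```text
t 26.23 tcp [ 0.502  -0.2113  0.0698] yaw(tool y) -1.5794 tilt [ 0.002   0.0016 -1.    ] F [ 0.4 -0.1 -1.1] w 17.6 q [-0.45  0.13  2.01  0.    1.    1.13]
turn [-0.0017 -0.002   0.0126]
shift mm in current axes [-5.   6.8  9.8] in final axes [-4.9  6.8  9.8]
```

View pics/s29.png

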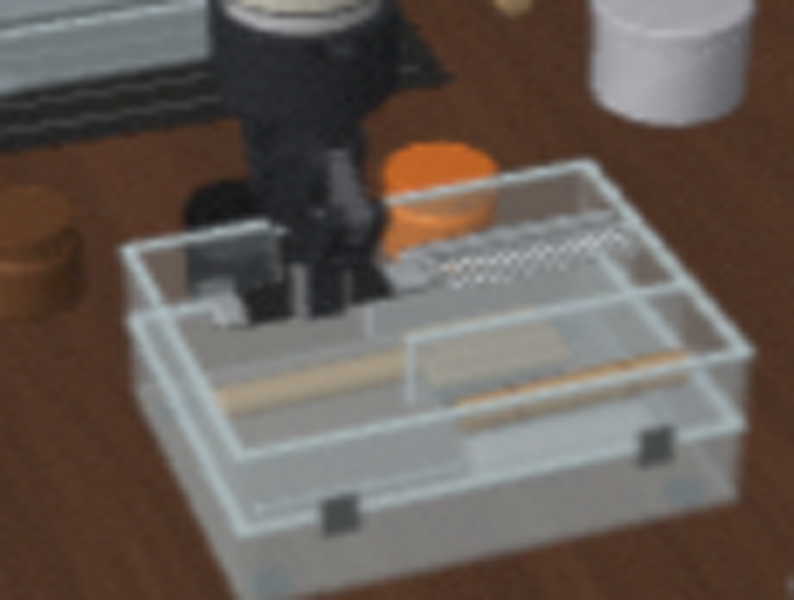

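View pics/t29.png

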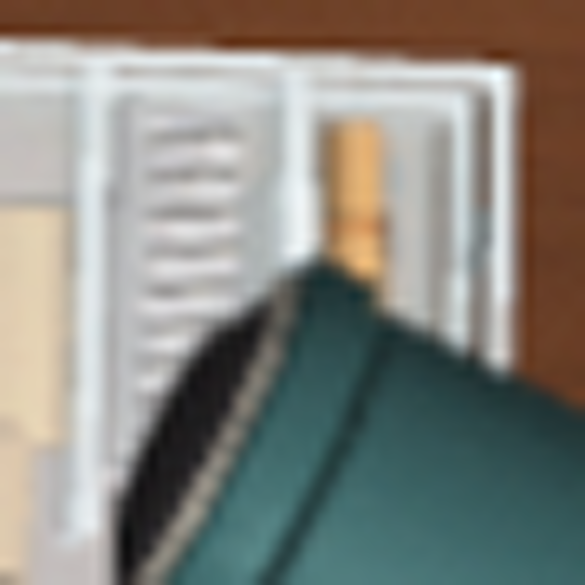

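Call:
servo_tool --targets "-0.001 -0.002 0.012 -3 7 0 8; 0 0 0 0 0 0 8; 0 0 0 0 0 0 8"

```text
time: 26.58
tool_pos: [0.5007, -0.2199, 0.0726]
tcp_rot: [3.14, -0.034, 0.006]
wrist_force: [-0.8, -0.7, -0.7]
width: 0.206
```

```bash
python3 p.py .498 -.218 .06 -1.592; python3 -c "
from h import *
t=snap('top','top30')
cv2.imwrite('pics/t30.png',cv2.resize(cv2.imread('pics/top30.png')[183:228,372:417],None,fx=13,fy=13,interpolation=2))
"
```

```text
t 26.58 tcp [ 0.5007 -0.2199  0.0726] yaw(tool y) -1.5923 tilt [ 0.0041 -0.0018 -1.    ] F [-0.8 -0.7 -0.7] w 17.6 q [-0.46  0.13  2.    0.    1.01  1.13]
turn [ 0.0018 -0.0042 -0.0002]
shift mm in current axes [-2.8 -1.8 12.6] in final axes [-2.7 -1.8 12.6]
```

View pics/t30.png

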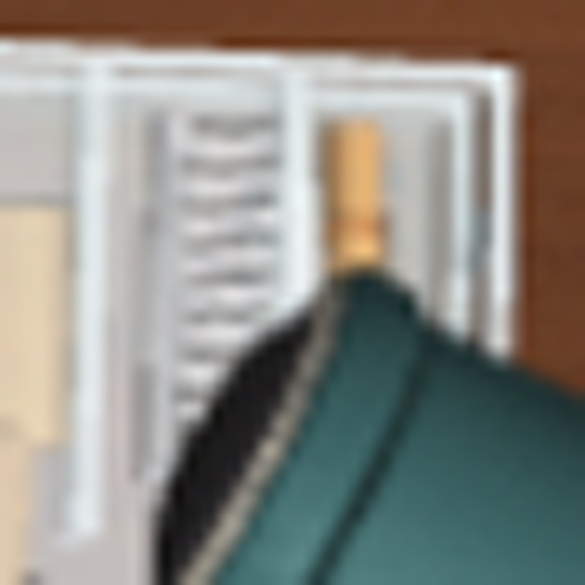

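Call:
servo_tool --targets "0.002 -0.004 0 -2 -4.5 0 8; 0 0 0 0 0 0 8; 0 0 0 0 0 6 8; 0 0 0 0 0 0 8; 0 0 0 0 0 0 8"

```text
time: 27.05
tool_pos: [0.4995, -0.2159, 0.0677]
tcp_rot: [3.14, -0.035, 0.004]
wrist_force: [-0.5, 0.5, -2.1]
width: 0.206
```

```bash
python3 p.py .498 -.2155 .04 -1.592; python3 -c "
from h import *
t=snap('top','top31')
cv2.imwrite('pics/t31.png',cv2.resize(cv2.imread('pics/top31.png')[183:228,372:417],None,fx=13,fy=13,interpolation=2))
"
```

```text
t 27.05 tcp [ 0.4995 -0.2159  0.0677] yaw(tool y) -1.5932 tilt [ 0.0028 -0.001  -1.    ] F [-0.5  0.5 -2.1] w 17.6 q [-0.45  0.13  2.01  0.    1.    1.14]
turn [ 0.0009 -0.0028 -0.0012]
shift mm in current axes [-1.6 -0.3 27.7] in final axes [-1.5 -0.3 27.7]
```

View pics/t31.png

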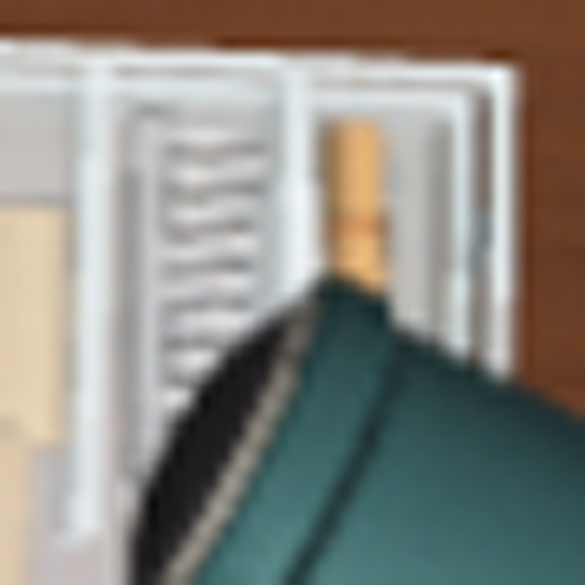

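Call:
servo_tool --targets "0.001 -0.003 -0.001 -1 0 8 8; 0 0 0 0 0 8 8; 0 0 0 0 0 8 8; 0 0 0 0 0 5 8; 0 0 0 0 0 0 8; 0 0 0 0 0 0 8"

```text
time: 27.6
tool_pos: [0.497, -0.2151, 0.0339]
tcp_rot: [-3.14, 0.033, 0.006]
wrist_force: [-0.7, 0.5, -1.0]
width: 0.208
```

```bash
python3 p.py .498 -.2155 .023 -1.592; python3 -c "
from h import *
s=snap('side','side32');t=snap('top','top32')
cv2.imwrite('pics/s32.png',cv2.resize(cv2.imread('pics/side32.png')[195:295,280:395],None,fx=6.9,fy=6,interpolation=2))
cv2.imwrite('pics/t32.png',cv2.resize(cv2.imread('pics/top32.png')[183:228,372:417],None,fx=13,fy=13,interpolation=2))
"
```

```text
t 27.6 tcp [ 0.497  -0.2151  0.0339] yaw(tool y) -1.592 tilt [-0.0035  0.0016 -1.    ] F [-0.7  0.5 -1. ] w 17.8 q [-0.45  0.17  2.03 -0.    0.94  1.14]
turn [-0.0016  0.0035 -0.    ]
shift mm in current axes [ 1.   0.4 10.8] in final axes [ 1.   0.4 10.9]
```

View pics/s32.png

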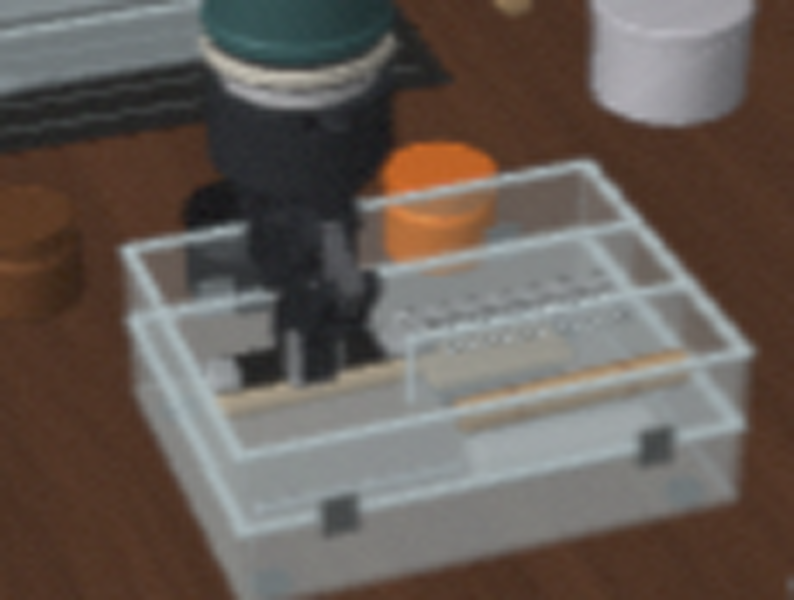

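View pics/t32.png

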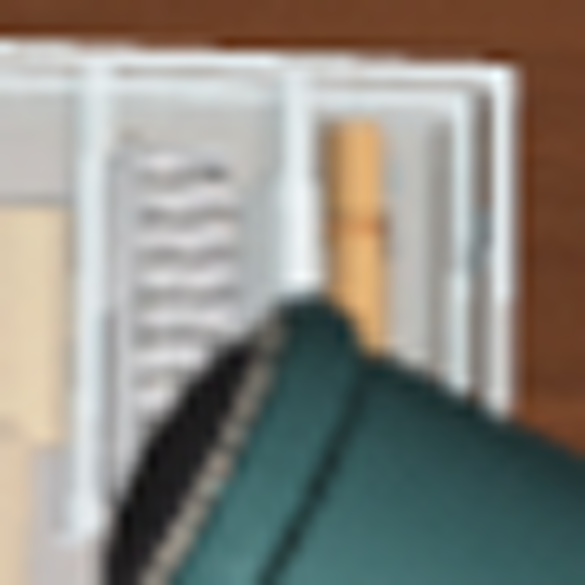

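Call:
servo_tool --targets "-0.001 0.003 0 0.5 0 4 8; 0 0 0 0 0 3 8; 0 0 0 0 0 2 8; 0 0 0 0 0 0 8"

```text
time: 28.03
tool_pos: [0.4989, -0.2158, 0.0256]
tcp_rot: [3.141, -0.033, 0.004]
wrist_force: [-0.4, -0.2, -1.0]
width: 0.204
```

```bash
python3 p.py .498 -.2155 .023 -1.592
```

```text
t 28.03 tcp [ 0.4989 -0.2158  0.0256] yaw(tool y) -1.592 tilt [ 2.7e-03 -9.0e-04 -1.0e+00] F [-0.4 -0.2 -1. ] w 17.4 q [-0.45  0.18  2.04  0.    0.92  1.14]
turn [ 0.0009 -0.0027 -0.    ]
shift mm in current axes [-0.9 -0.3  2.6] in final axes [-0.9 -0.3  2.6]
```

Call:
servo_tool --targets "0.001 -0.003 0 -1 0 2 8; 0 0 0 0 0 1.5 8; 0 0 0 0 0 0 8; 0 0 0 0 0 1 8; 0 0 0 0 0 0 8"

```text
time: 28.45
tool_pos: [0.4985, -0.2161, 0.0222]
tcp_rot: [3.141, -0.033, 0.001]
wrist_force: [-0.8, 0.7, -0.9]
width: 0.206
```

```bash
python3 p.py .498 -.2155 .023 -1.592; python3 -c "
from h import *
s=snap('side','side33')
cv2.imwrite('pics/s33.png',cv2.resize(cv2.imread('pics/side33.png')[225:285,300:390],None,fx=8.5,fy=9,interpolation=2))
"
```

```text
t 28.45 tcp [ 0.4985 -0.2161  0.0222] yaw(tool y) -1.592 tilt [ 6.e-04 -3.e-04 -1.e+00] F [-0.8  0.7 -0.9] w 17.6 q [-0.45  0.19  2.04 -0.    0.91  1.14]
turn [ 0.0003 -0.0006  0.    ]
shift mm in current axes [-0.6 -0.6 -0.8] in final axes [-0.6 -0.6 -0.8]
```

View pics/s33.png

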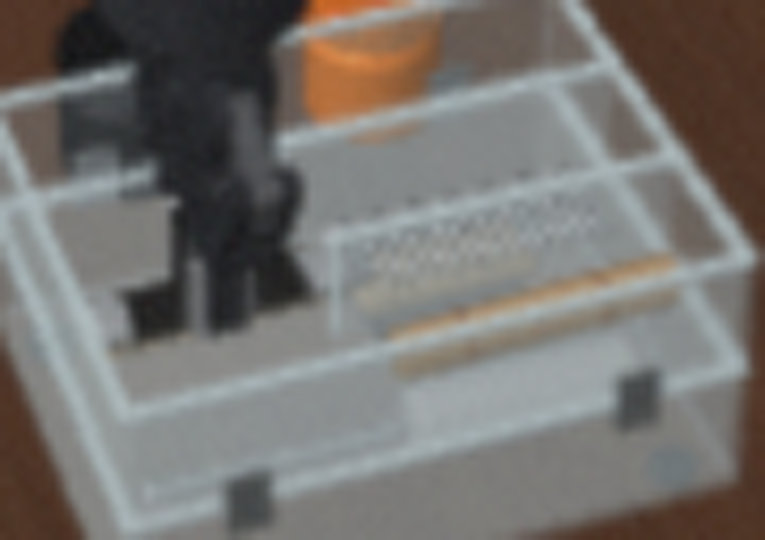

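Call:
servo_tool --targets "0 0 0 0 0 2 8; 0 0 0 0 0 0 8; 0 0 0 0 0 0 25; 0 0 0 0 0 0 40; 0 0 0 0 0 0 40; 0 0 0 0 0 -15 40; 0 0 0 0 0 -25 40; 0 0 0 0 0 -30 40"

```text
time: 29.17
tool_pos: [0.4934, -0.2136, 0.086]
tcp_rot: [-3.136, 0.033, 0.018]
wrist_force: [-0.6, 0.0, -0.2]
width: 0.467
```

Call:
servo_tool --targets "0 0 0 0 0 -35 40; 0 0 0 0 0 -35 40; 0 0 0 0 -15 -35 40; 0 0 0 0 -35 -20 40; 0 0 0 4 -38 0 40; 0 0 0 4 -38 0 40; 0 0 0 4 -38 0 40; 0 0 0 4 -38 0 40"

```text
time: 29.83
tool_pos: [0.5207, -0.0143, 0.2261]
tcp_rot: [3.141, -0.055, 0.007]
wrist_force: [0.5, 0.3, 0.2]
width: 0.472
```

```bash
python3 p.py .556 .239 .2 -1.592; python3 -c "
from h import *
s=snap('side','side34');t=snap('top','top34')
cv2.imwrite('pics/s34.png',cv2.resize(cv2.imread('pics/side34.png')[215:300,290:395],None,fx=7,fy=7,interpolation=2))
cv2.imwrite('pics/t34.png',cv2.resize(cv2.imread('pics/top34.png')[182:258,355:415],None,fx=8,fy=7.8,interpolation=2))
cv2.imwrite('pics/t34b.png',cv2.imread('pics/top34.png'))
"
```

```text
t 29.83 tcp [ 0.5207 -0.0143  0.2261] yaw(tool y) -1.6057 tilt [ 4.4e-03 -4.0e-04 -1.0e+00] F [0.5 0.3 0.2] w 40.3 q [-0.08 -0.05  1.89 -0.    1.3   1.53]
turn [ 0.0003 -0.0044 -0.0137]
shift mm in current axes [  26.3 -254.4   26.1] in final axes [  30.  -254.    26.1]
```

View pics/s34.png

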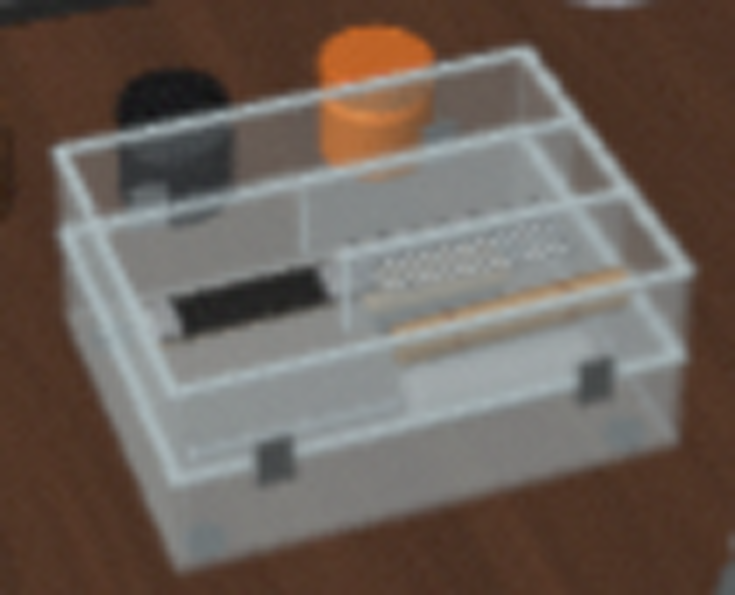

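View pics/t34.png

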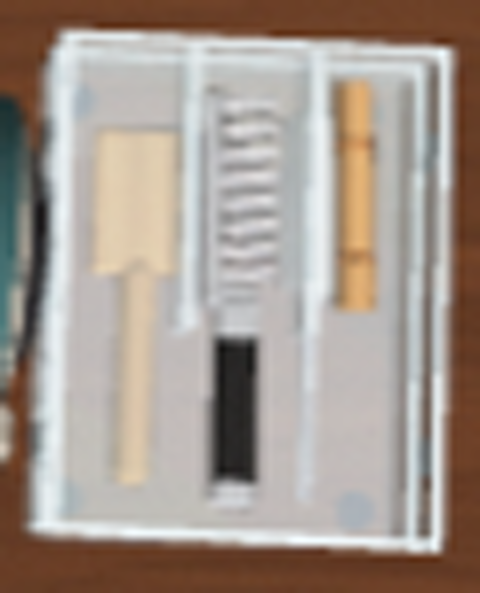

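```bash
python3 -c "
from h import *
cv2.imwrite('pics/s34c.png',cv2.resize(cv2.imread('pics/side34.png')[150:235,250:355],None,fx=7,fy=7,interpolation=2))
cv2.imwrite('pics/t34c.png',cv2.resize(cv2.imread('pics/top34.png')[170:262,215:305],None,fx=6.5,fy=6.5,interpolation=2))
"
```

```text
(no output)
```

View pics/s34c.png

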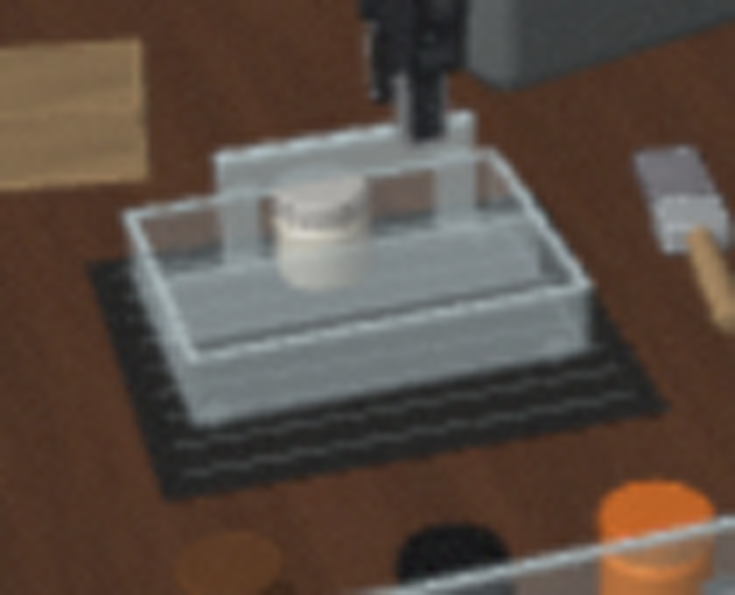

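View pics/t34c.png

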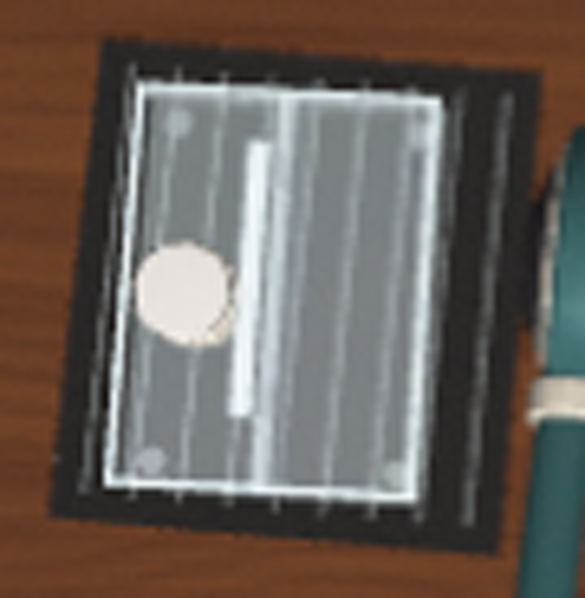

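Run:
```python
from h import *
from scipy.optimize import least_squares
t=load('top34');s=load('side34')
T=lambda u,v:(215+(u+.5)/6.5-.5,170+(v+.5)/6.5-.5)
S=lambda u,v:(250+(u+.5)/7-.5,150+(v+.5)/7-.5)
z=57
ot=[(t,T(137,87),(112,85,z)),(t,T(441,98),(112,-85,z)),(t,T(106,488),(-112,85,z)),(t,T(416,501),(-112,-85,z)),(t,T(258,140),(72,0,127)),(t,T(240,417),(-72,0,127))]
os=[(s,S(127,214),(-112,85,z)),(s,S(192,358),(-112,-85,z)),(s,S(588,288),(112,-85,z)),(s,S(492,152),(112,85,z)),(s,S(217,157),(-72,0,127)),(s,S(473,116),(72,0,127))]
def W(p,m):
    m=np.array(m)/1e3; c,sn=np.cos(p[2]),np.sin(p[2])
    return np.array([p[0]+c*m[0]-sn*m[1],p[1]+sn*m[0]+c*m[1],m[2]])
for n,o in(('top',ot),('side',os)):
    f=lambda p:np.concatenate([proj(c,W(p,m))-uv for c,uv,m in o])
    r=least_squares(f,[.55,.24,0]);print(n,r.x.round(4),f(r.x).reshape(-1,2).round(1).tolist())
# home via same features
T=lambda u,v:(310+(u+.5)/6-.5,175+(v+.5)/6-.5)
S=lambda u,v:(265+(u+.5)/5.6-.5,195+(v+.5)/5.6-.5)
t=load('top0');s=load('side0')
ot=[(t,T(628,70),(112,-85,145)),(t,T(330,56),(112,85,145)),(t,T(616,466),(-112,-85,145)),(t,T(312,455),(-112,85,145))]
os=[(s,S(182,165),(-112,85,145)),(s,S(278,352),(-112,-85,145)),(s,S(695,261),(112,-85,145)),(s,S(292,124),(-72,0,215)),(s,S(562,72),(72,0,215))]
for n,o in(('top',ot),('side',os)):
    f=lambda p:np.concatenate([proj(c,W(p,m))-uv for c,uv,m in o])
    r=least_squares(f,[.55,-.2,0]);print('home',n,r.x.round(4),f(r.x).reshape(-1,2).round(1).tolist())
```

```text
top [ 0.5575  0.2405 -0.0168] [[-0.1, -0.3], [-0.4, -0.0], [0.2, -0.2], [-0.1, 0.1], [0.2, 0.5], [0.2, -0.1]]
side [ 0.5625  0.2417 -0.0236] [[-0.2, -0.2], [-0.3, 0.3], [0.3, -0.3], [0.4, -0.3], [0.1, 0.3], [-0.3, 0.1]]
home top [ 0.5501 -0.2167 -0.0262] [[-0.1, 0.0], [-0.3, -0.3], [0.4, 0.5], [0.0, -0.2]]
home side [ 0.5556 -0.2147 -0.0213] [[-0.5, -0.5], [-0.9, 0.8], [0.7, -0.5], [0.5, 0.0], [0.2, -0.4]]
```

Call:
servo_tool --targets "0 0 0 4 -35 0 36; 0 0 0 4 -38 0 36; 0 0 0 4 -38 0 36; 0 0 0 4 -38 0 36; 0 0 0 4 -38 0 36; 0 0 0 4 -35 0 36; 0 0 -0.014 4 -15 0 36; 0 0 0 0 0 0 36"

```text
time: 30.6
tool_pos: [0.5576, 0.2308, 0.2229]
tcp_rot: [3.139, -0.024, 0.007]
wrist_force: [-0.8, -0.7, -0.3]
width: 0.42
```

```bash
python3 p.py .562 .2397 .15 -1.592
```

```text
t 30.6 tcp [0.5576 0.2308 0.2229] yaw(tool y) -1.5862 tilt [ 0.0042 -0.0029 -1.    ] F [-0.8 -0.7 -0.3] w 35.9 q [ 0.35  0.11  1.73 -0.    1.3   1.94]
turn [ 0.0028 -0.0043  0.0058]
shift mm in current axes [ 3.9 -9.2 72.9] in final axes [ 4.2 -9.  72.9]
```

Call:
servo_tool --targets "0.003 -0.004 0.006 4 -9 10 36; 0 0 0 0 0 20 36; 0 0 0 0 0 20 36; 0 0 0 0 0 20 36; 0 0 0 0 0 0 36; 0 0 0 0 0 0 36"

```text
time: 31.1
tool_pos: [0.5644, 0.2334, 0.1475]
tcp_rot: [3.138, -0.043, -0.001]
wrist_force: [1.0, -0.3, 0.8]
width: 0.421
```

```bash
python3 p.py .562 .2397 .11 -1.592;python3 -c "
from h import *
s=snap('side','side35')
cv2.imwrite('pics/s35.png',cv2.resize(cv2.imread('pics/side35.png')[130:235,250:355],None,fx=7,fy=5.6,interpolation=2))
"
```

```text
t 31.1 tcp [0.5644 0.2334 0.1475] yaw(tool y) -1.598 tilt [-5.0e-04 -3.1e-03 -1.0e+00] F [ 1.  -0.3  0.8] w 36.0 q [ 0.35  0.18  1.8  -0.    1.17  1.95]
turn [ 0.0031  0.0004 -0.006 ]
shift mm in current axes [-2.5 -6.4 37.5] in final axes [-2.5 -6.3 37.5]
```

View pics/s35.png

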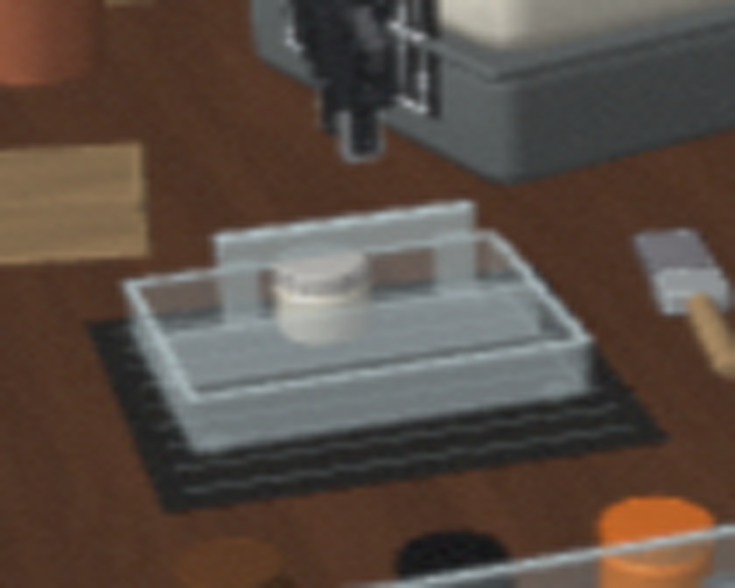

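Call:
servo_tool --targets "0.003 0 -0.006 -2 -6 5 36; 0 0 0 0 0 8 36; 0 0 0 0 0 8 36; 0 0 0 0 0 8 36; 0 0 0 0 0 0 36; 0 0 0 0 0 0 36"

```text
time: 31.65
tool_pos: [0.565, 0.2389, 0.1197]
tcp_rot: [-3.139, 0.036, -0.008]
wrist_force: [0.0, -0.3, 1.0]
width: 0.422
```

```bash
python3 p.py .562 .2397 .0655 -1.592
```

```text
t 31.65 tcp [0.565  0.2389 0.1197] yaw(tool y) -1.594 tilt [ 0.0051  0.0019 -1.    ] F [ 0.  -0.3  1. ] w 36.1 q [0.36 0.2  1.82 0.   1.11 1.95]
turn [-0.002 -0.005 -0.002]
shift mm in current axes [-3.3 -0.6 54.2] in final axes [-3.  -0.7 54.2]
```

Call:
servo_tool --targets "-0.002 -0.005 -0.002 -3 -0.5 10 36; 0 0 0 0 0 10 36; 0 0 0 0 0 10 36; 0 0 0 0 0 8 36; 0 0 0 0 0 0 36; 0 0 0 0 0 0 36"

```text
time: 32.15
tool_pos: [0.5615, 0.2399, 0.0774]
tcp_rot: [3.141, -0.032, -0.001]
wrist_force: [0.4, 0.6, 0.4]
width: 0.42
```

```bash
python3 p.py .562 .2397 .0655 -1.592;python3 -c "
from h import *
s=snap('side','side36')
cv2.imwrite('pics/s36.png',cv2.resize(cv2.imread('pics/side36.png')[140:235,250:355],None,fx=7,fy=6.2,interpolation=2))
"
```

```text
t 32.15 tcp [0.5615 0.2399 0.0774] yaw(tool y) -1.591 tilt [-8.e-04 -3.e-04 -1.e+00] F [0.4 0.6 0.4] w 35.9 q [ 0.36  0.24  1.86 -0.    1.04  1.95]
turn [0.0003 0.0008 0.001 ]
shift mm in current axes [ 0.5  0.2 11.9] in final axes [ 0.5  0.2 11.9]
```

View pics/s36.png

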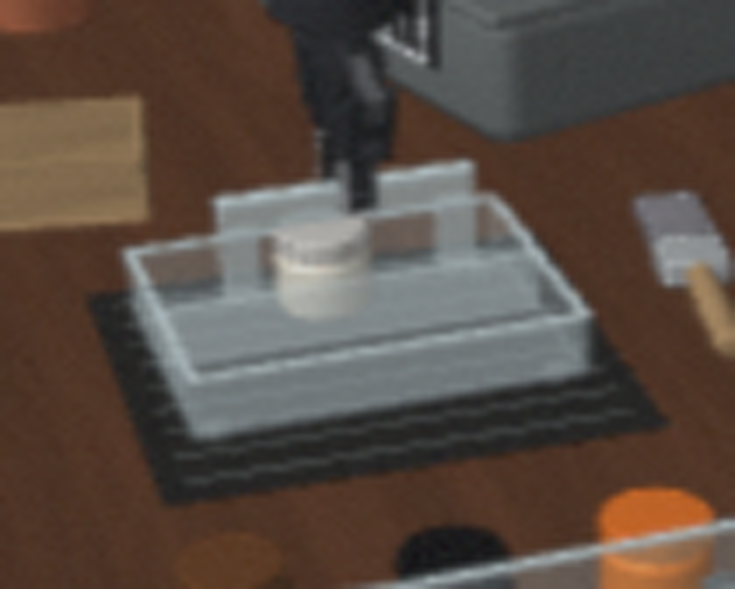

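Call:
servo_tool --targets "0 0.001 0 0.5 0 6 36; 0 0 0 0 0 4 36; 0 0 0 0 0 2 36; 0 0 0 0 0 0 20; 0 0 0 0 0 0 5; 0 0 0 0 0 0 5; 0 0 0 0 0 0 5; 0 0 0 0 0 0 5" --newtons 60

```text
time: 32.87
tool_pos: [0.5628, 0.24, 0.0652]
tcp_rot: [-3.141, 0.032, -0.003]
wrist_force: [0.3, -0.0, -1.7]
width: 0.104
```

```bash
python3 p.py .562 .2397 .0655 -1.592;python3 -c "
from h import *
s=snap('side','side37')
cv2.imwrite('pics/s37.png',cv2.resize(cv2.imread('pics/side37.png')[140:235,250:355],None,fx=7,fy=6.2,interpolation=2))
"
```

```text
t 32.87 tcp [0.5628 0.24   0.0652] yaw(tool y) -1.5914 tilt [ 1.9e-03  2.0e-04 -1.0e+00] F [ 0.3 -0.  -1.7] w 8.9 q [ 0.36  0.25  1.87 -0.    1.02  1.95]
turn [-0.0002 -0.0019  0.0006]
shift mm in current axes [-0.8  0.3 -0.3] in final axes [-0.8  0.3 -0.3]
```

View pics/s37.png

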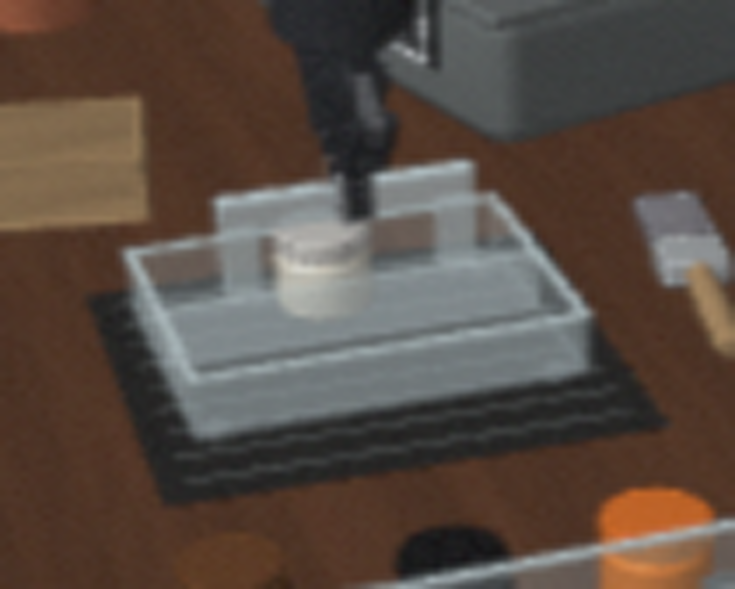

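Call:
servo_tool --targets "0 -0.002 0 0 0 -6 5; 0 0 0 0 0 -12 5; 0 0 0 0 0 -20 5; 0 0 0 0 0 -25 5; 0 0 0 0 0 -25 5; 0 0 0 0 0 -25 5; 0 0 0 0 0 -25 5; 0 0 0 0 0 -15 5"

```text
time: 33.58
tool_pos: [0.5525, 0.2359, 0.214]
tcp_rot: [3.13, -0.031, -0.044]
wrist_force: [0.5, 0.4, -5.4]
width: 0.101
```

Call:
servo_tool --targets "0 0 0 0 8 -3 5; 0 0 0 0 16 0 5; 0 0 0 0 25 0 5; 0 0 0 0 25 0 5; 0 0 0 0 25 0 5; 0 0 0 0 25 0 5; 0 0 0 0 25 0 5; 0 0 0 0 25 0 5"

```text
time: 34.25
tool_pos: [0.546, 0.0576, 0.2199]
tcp_rot: [3.132, -0.016, -0.045]
wrist_force: [0.1, -0.5, -6.9]
width: 0.101
```

```bash
python3 p.py .5557 -.2174 .21 -1.593
```

```text
t 34.25 tcp [0.546  0.0576 0.2199] yaw(tool y) -1.5811 tilt [-0.0287 -0.0088 -0.9996] F [ 0.1 -0.5 -6.9] w 8.6 q [ 0.06  0.03  1.82 -0.01  1.32  1.65]
turn [0.0092 0.0285 0.0118]
shift mm in current axes [ 12.9 274.8  12.1] in final axes [ 15.8 274.7   9.9]
```

Call:
servo_tool --targets "0.003 0.01 0.004 1 25 0 5; 0.003 0.01 0.004 1 25 0 5; 0.003 0.008 0.004 1 25 0 5; 0 0 0 1 25 0 5; 0 0 0 1 25 0 5; 0 0 0 1 25 0 5; 0 0 0 1 25 0 5; 0 0 0 1 25 0 5"

```text
time: 34.92
tool_pos: [0.5366, -0.1558, 0.2105]
tcp_rot: [3.141, -0.037, -0.03]
wrist_force: [0.5, 0.4, -6.2]
width: 0.106
```

```bash
python3 p.py .5557 -.2174 .21 -1.593
```

```text
t 34.92 tcp [ 0.5366 -0.1558  0.2105] yaw(tool y) -1.5941 tilt [-1.920e-02 -3.000e-04 -9.998e-01] F [ 0.5  0.4 -6.2] w 9.0 q [-0.32  0.05  1.82 -0.01  1.29  1.27]
turn [ 0.0007  0.0192 -0.0011]
shift mm in current axes [20.5 61.1  0.2] in final axes [20.4 61.2  0.5]
```

Call:
servo_tool --targets "0 0.01 0 7 22 0 5; 0 0.009 0 7 20 0 5; 0 0 0 5 12 0 5; 0 0 0 0 0 0 5; 0 0 0 0 0 0 5; 0 0 0 0 0 0 5"

```text
time: 35.42
tool_pos: [0.5465, -0.219, 0.2035]
tcp_rot: [-3.14, 0.048, 0.021]
wrist_force: [0.2, -0.3, -6.5]
width: 0.105
```

```bash
python3 p.py .5557 -.2174 .19 -1.593
```

```text
t 35.42 tcp [ 0.5465 -0.219   0.2035] yaw(tool y) -1.6015 tilt [-1.340e-02  9.000e-04 -9.999e-01] F [ 0.2 -0.3 -6.5] w 8.9 q [-0.42  0.11  1.77 -0.    1.28  1.18]
turn [-0.0006  0.0134 -0.0085]
shift mm in current axes [ 9.3 -1.8 13.4] in final axes [ 9.1 -1.8 13.5]
```

Call:
servo_tool --targets "0 0.014 -0.008 9 -1.5 0 5; 0 0 0 0 0 0 5; 0 0.003 0 2 0 0 5; 0 0 0 0 0 0 5"

```text
time: 35.75
tool_pos: [0.558, -0.2139, 0.2025]
tcp_rot: [-3.139, 0.029, -0.005]
wrist_force: [-1.0, -0.6, -6.0]
width: 0.102
```

```bash
python3 p.py .5557 -.2174 .175 -1.593
```

```text
t 35.75 tcp [ 0.558  -0.2139  0.2025] yaw(tool y) -1.5893 tilt [ 0.0032  0.0029 -1.    ] F [-1.  -0.6 -6. ] w 8.7 q [-0.41  0.11  1.77  0.    1.26  1.18]
turn [-0.003  -0.0032  0.0037]
shift mm in current axes [-2.3  3.6 27.5] in final axes [-2.2  3.5 27.5]
```

Call:
servo_tool --targets "-0.003 -0.003 0.004 -2 3 8 5; 0 0 0 0 0 8 5; 0 0 0 0 0 6 5; 0 0 0 0 0 0 5; 0 0 0 0 0 0 5"

```text
time: 36.17
tool_pos: [0.5556, -0.2154, 0.178]
tcp_rot: [3.141, -0.032, -0.001]
wrist_force: [0.6, 0.3, -6.7]
width: 0.101
```

```bash
python3 p.py .5557 -.2174 .166 -1.593;python3 -c "
from h import *
s=snap('side','side38');t=snap('top','top38')
cv2.imwrite('pics/s38.png',cv2.resize(cv2.imread('pics/side38.png')[180:300,270:400],None,fx=6,fy=5,interpolation=2))
"
```

```text
t 36.17 tcp [ 0.5556 -0.2154  0.178 ] yaw(tool y) -1.5911 tilt [-7.e-04 -0.e+00 -1.e+00] F [ 0.6  0.3 -6.7] w 8.6 q [-0.41  0.13  1.8  -0.    1.22  1.18]
turn [0.0001 0.0007 0.0019]
shift mm in current axes [ 0.1  2.  12. ] in final axes [ 0.1  2.  12. ]
```

View pics/s38.png

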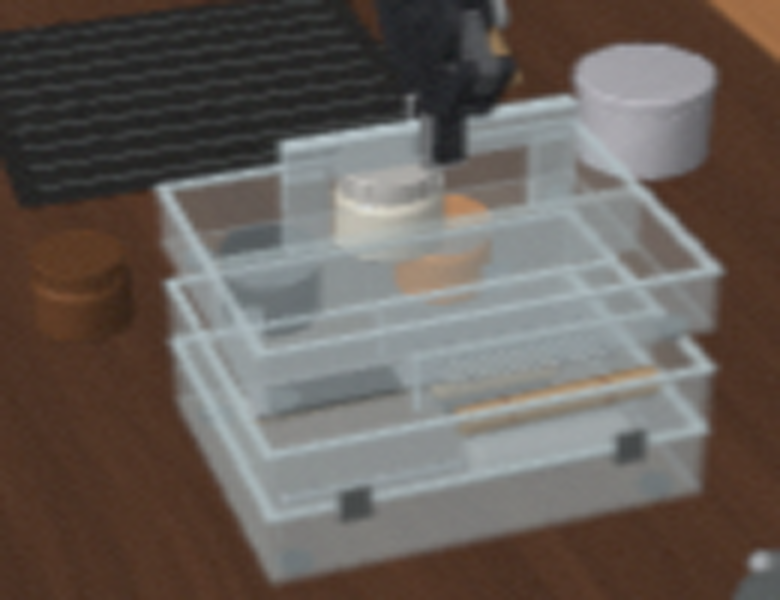

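Call:
servo_tool --targets "0 0.001 0.002 0 2 4 5; 0 0 0 0 0 3 5; 0 0 0 0 0 0 5; 0 0 0 0 0 0 5"

```text
time: 36.6
tool_pos: [0.5562, -0.2182, 0.1714]
tcp_rot: [3.141, -0.036, 0.003]
wrist_force: [-1.3, -0.4, -6.3]
width: 0.103
```

```bash
python3 p.py .5557 -.2174 .1532 -1.593
```

```text
t 36.6 tcp [ 0.5562 -0.2182  0.1714] yaw(tool y) -1.5939 tilt [ 2.e-03 -9.e-04 -1.e+00] F [-1.3 -0.4 -6.3] w 8.8 q [-0.42  0.13  1.8  -0.    1.21  1.18]
turn [ 0.0008 -0.002  -0.0009]
shift mm in current axes [-0.5 -0.8 18.2] in final axes [-0.5 -0.8 18.2]
```

Within 1 mm; continue down in small steps.

Call:
servo_tool --targets "0.001 -0.002 -0.001 -0.5 -0.7 4 5; 0 0 0 0 0 3 5; 0 0 0 0 0 2 5; 0 0 0 0 0 0 5"

```text
time: 36.93
tool_pos: [0.556, -0.2177, 0.162]
tcp_rot: [3.141, -0.035, 0.001]
wrist_force: [0.5, 0.1, -6.2]
width: 0.106
```

```bash
python3 p.py .5557 -.2174 .1532 -1.593
```

```text
t 36.93 tcp [ 0.556  -0.2177  0.162 ] yaw(tool y) -1.593 tilt [ 6.e-04 -0.e+00 -1.e+00] F [ 0.5  0.1 -6.2] w 9.1 q [-0.42  0.14  1.81  0.    1.19  1.18]
turn [ 0.     -0.0006  0.    ]
shift mm in current axes [-0.3 -0.3  8.8] in final axes [-0.3 -0.3  8.8]
```

Call:
servo_tool --targets "0 0 0 0 0 3 5; 0 0 0 0 0 2 5; 0 0 0 0 0 1 5; 0 0 0 0 0 0 5"

```text
time: 37.27
tool_pos: [0.5559, -0.2176, 0.1551]
tcp_rot: [-3.141, 0.035, -0.0]
wrist_force: [0.0, -0.3, -6.9]
width: 0.105
```

```bash
python3 p.py .5557 -.2174 .1532 -1.593
```

```text
t 37.27 tcp [ 0.5559 -0.2176  0.1551] yaw(tool y) -1.5928 tilt [ 3.e-04  1.e-04 -1.e+00] F [ 0.  -0.3 -6.9] w 9.0 q [-0.41  0.14  1.82  0.    1.18  1.18]
turn [-0.0001 -0.0003  0.0002]
shift mm in current axes [-0.2 -0.2  1.9] in final axes [-0.2 -0.2  1.9]
```

Call:
servo_tool --targets "0 0 0 0 0 1.5 5; 0 0 0 0 0 1 5; 0 0 0 0 0 0.5 5; 0 0 0 0 0 0 5"

```text
time: 37.6
tool_pos: [0.5562, -0.2177, 0.1534]
tcp_rot: [3.141, -0.035, 0.002]
wrist_force: [0.4, 0.2, -5.8]
width: 0.106
```

```bash
python3 p.py .5557 -.2174 .1532 -1.593;python3 -c "
from h import *
s=snap('side','side39')
cv2.imwrite('pics/s39.png',cv2.resize(cv2.imread('pics/side39.png')[180:300,270:400],None,fx=6,fy=5,interpolation=2))
"
```

```text
t 37.6 tcp [ 0.5562 -0.2177  0.1534] yaw(tool y) -1.5928 tilt [ 1.3e-03 -3.0e-04 -1.0e+00] F [ 0.4  0.2 -5.8] w 9.1 q [-0.41  0.15  1.82  0.    1.17  1.18]
turn [ 0.0003 -0.0013  0.0002]
shift mm in current axes [-0.5 -0.3  0.2] in final axes [-0.5 -0.3  0.2]
```

View pics/s39.png

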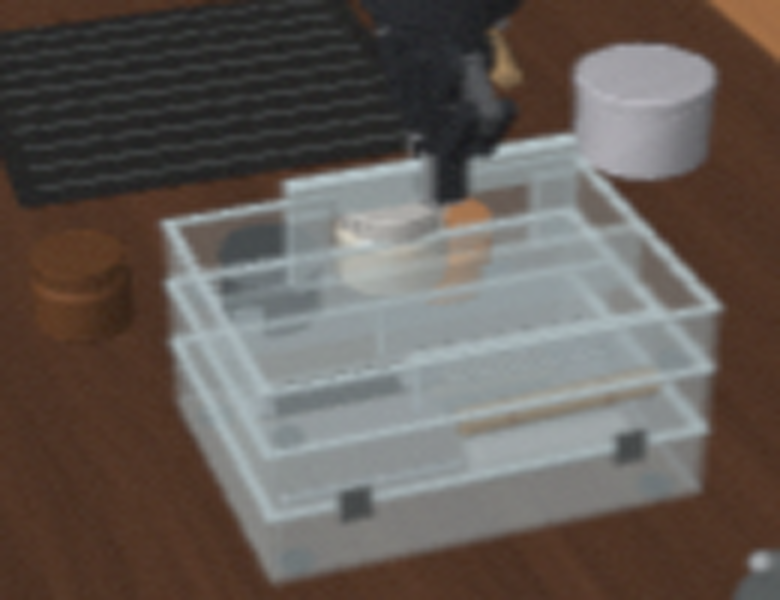

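Call:
servo_tool --targets "0 -0.001 0 -1 0 1.5 5; 0 0 0 0 0 1 5; 0 0 0 0 0 0 5; 0 0 0 0 0 0 20; 0 0 0 0 0 0 36; 0 0 0 0 0 0 36"

```text
time: 38.15
tool_pos: [0.5585, -0.2189, 0.1552]
tcp_rot: [3.138, -0.035, 0.013]
wrist_force: [0.3, 0.4, 0.5]
width: 0.418
```

```bash
python3 p.py .5557 -.2174 .1532 -1.593
```

```text
t 38.15 tcp [ 0.5585 -0.2189  0.1552] yaw(tool y) -1.5929 tilt [ 0.0081 -0.0034 -1.    ] F [0.3 0.4 0.5] w 35.7 q [-0.42  0.14  1.82  0.    1.17  1.18]
turn [ 0.0032 -0.0082  0.0001]
shift mm in current axes [-2.8 -1.5  2. ] in final axes [-2.8 -1.5  2. ]
```

Call:
servo_tool --targets "0 0 0 0 0 -12 36; 0 0 0 0 0 -20 36; 0 0 0 0 0 -25 36; 0 0 0 0 0 -30 36; 0 0 0 0 0 -30 36; 0 0 0 0 -25 0 36; 0 0 0 0 -38 0 36; 0 0 0 0 -38 0 36"

```text
time: 38.82
tool_pos: [0.5631, -0.1233, 0.2875]
tcp_rot: [3.131, -0.05, 0.031]
wrist_force: [0.4, 0.6, -0.3]
width: 0.419
```

Call:
servo_tool --targets "0 0 0 0 -38 0 36; 0 0 0 0 -38 0 36; 0 0 0 0 -38 0 36; 0 0 0 0 -38 0 36; 0 0 0 0 -20 0 36; 0 0 0 0 0 0 36; 0 0 0 0 0 0 36"

```text
time: 39.4
tool_pos: [0.5723, 0.0626, 0.3003]
tcp_rot: [3.133, -0.043, 0.065]
wrist_force: [-0.8, 0.1, -0.2]
width: 0.42
```

```bash
python3 p.py .5557 .1 .2 -1.593;python3 -c "
from h import *
s=snap('side','side40');t=snap('top','top40')
cv2.imwrite('pics/s40.png',cv2.resize(cv2.imread('pics/side40.png')[195:300,265:400],None,fx=5.6,fy=5.6,interpolation=cv2.INTER_CUBIC))
cv2.imwrite('pics/t40.png',cv2.resize(cv2.imread('pics/top40.png')[175:270,310:430],None,fx=6,fy=6,interpolation=cv2.INTER_CUBIC))
"
```

```text
t 39.4 tcp [0.5723 0.0626 0.3003] yaw(tool y) -1.5986 tilt [ 0.0413 -0.0082 -0.9991] F [-0.8  0.1 -0.2] w 35.8 q [ 0.07 -0.    1.71 -0.01  1.39  1.67]
turn [ 0.0072 -0.0415 -0.0055]
shift mm in current axes [-21.8 -37.7  99.2] in final axes [-17.4 -37.  100.3]
```

View pics/s40.png

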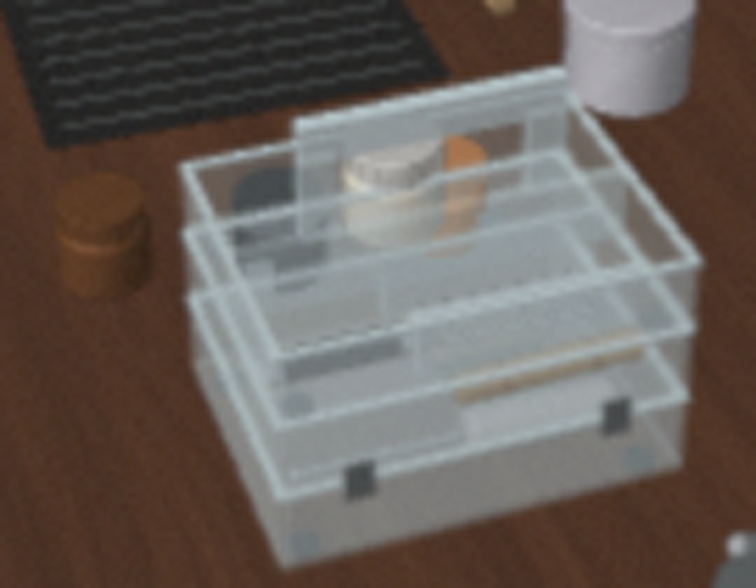

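View pics/t40.png

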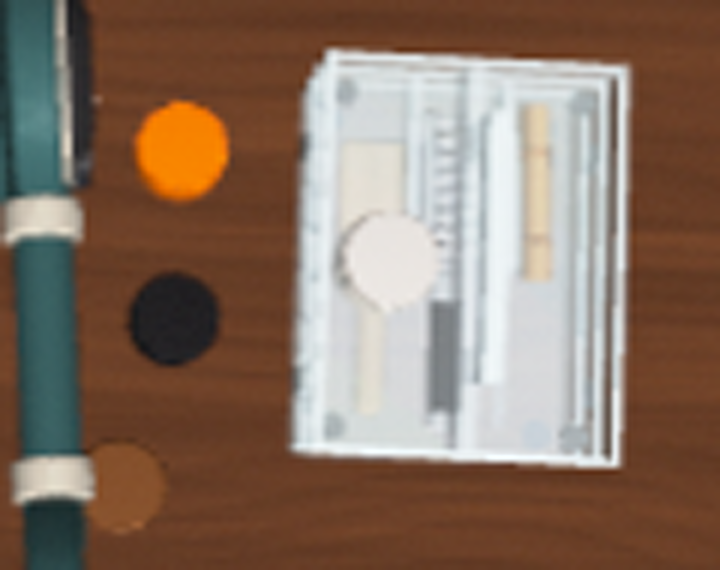

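View pics/top40.png

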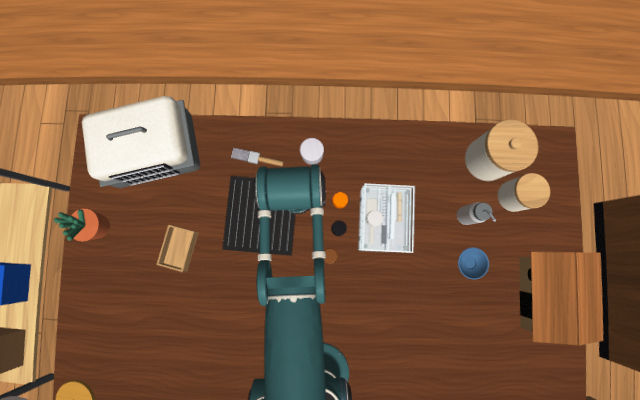

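Call:
servo_tool --targets "0 0 0 0 0 0 36; 0 0 0 0 0 0 36"

```text
time: 39.67
tool_pos: [0.5727, 0.0587, 0.3008]
tcp_rot: [3.132, -0.051, 0.066]
wrist_force: [-0.9, -0.1, 0.0]
width: 0.419
```

```bash
python3 -c "
from workcell import finish_job
print(finish_job())"
```

```text
the job is handed in; nothing more can be done
None
```

The job was handed in at about 40 s of the 72 s allowed; no verdict came back.

**What I did:**
- Lifted the top tier with the jar in it and stood it on the mat.
- Took the comb out by its head and laid it flat on the bare strip.
- Regripped it by the handle, turned it half round and laid it in the middle lane with the handle at the front.
- Set the top tier back at the pose where I first gripped it.

**Last checks:**
- Both cameras show the tier seated as at the start. It sits about 1–2 mm farther back than before, against a 7 mm limit.
- The jar is upright in it, and the comb's grip shows in the front bay with its teeth in the lane. The fingers were clear and the arm was still over the strip.
- The other things look unmoved, judged by eye from the pictures and not measured.

**What disagreed:**
- **Tool height:** the reported tool point read about 35–40 mm lower than where the fingertips appeared in the images. I set gripping heights by picture and by differences between readings.
- **Camera offset:** the two cameras differed by about 5 mm in x, so I relied on relative positions.
- **Contact force:** the wrist force showed no clear jump when things touched down. I judged touchdown from expected heights and the pictures.
- **Decoy jars:** the orange, black and brown jars stood in the strip the task called empty. I passed over them and put the comb down beside them.

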